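# Set the carving stand to its mark and scan the bust's target

### The job

Set the rotary carving stand to the red mark: its gearing is worn, so crank the handwheel clockwise until its white line is well past the mark (about an eighth of a turn), then come back anticlockwise to finish with the line on the mark and the slack taken up. Then pick up the orange hand scanner, hold it steady for at least a second with its lens pointing straight at the middle of the round target in front of the bust, roughly 8 cm away, and lay it flat back on its blue mat. Do not bump the bust or disturb the mallet, the rasp or the statuette, and leave the dial as you set it.

Things in the scene. Friction and masses are not known exactly. Their poses are not given: they have to be found in the camera images.
- stand: Green rotary carving stand, fixed, about 350 x 470 mm. Origin at table height; x points to its far side, y left, z up. Left (+y): a console, its panel sloping 30 degrees down towards -x, with the handwheel. Right: the turntable with a white bust.
- light_bar (a point): Middle of an 18 mm round light bar, 222 mm long along the stand's y, on a thin post at each end, over the wheel's upper edge: in the panel's frame 135 mm up-slope of the wheel's axis and 110 mm out from the wheel's face. It stands over the handle, so the handle is reached with the tool leaned along the wheel's axis. Axes as the stand's.
- wheel_centre (a point): Centre of the dark handwheel's outer face (150 mm diameter, 12 mm thick). z is the wheel's axis, pointing out of the panel, 30 degrees from vertical, leaning towards the stand's -x. x and y turn with the wheel: +x points at the crank handle, -x at the white line. A hub, 20 mm in radius, stands 10 mm proud.
- crank_handle (a point): Black crank handle: a freely spinning sleeve, 26 mm diameter, 60 mm long, standing on the wheel's face parallel to its axis, 55 mm from it and opposite the white line. This point is on the sleeve's axis 36 mm above the wheel's face (24 mm below its outer end). z along the sleeve, outward; x and y spin. Turning takes about 6 N.
- dial_line (a point): Outer end of the handwheel's white line, on the wheel's rim, 75 mm from the axis.
- red_mark (a point): Tip of the red mark on the ring round the wheel, at the line end's radius and height: the two points coincide when the dial is set. z is the wheel's axis; x points from this tip to the axis; y is the way the rim passes here when the wheel turns CLOCKWISE (seen facing it). At the start the line stands 57 to 185 degrees anticlockwise of the mark. It cannot be moved.
- slack (a joint): Lost motion between wheel and gearing, 0 to 0.40 rad. Turning the wheel anticlockwise, it grows to 0.40 and then the shaft turns along (slack taken up anticlockwise); turning clockwise, it first falls to 0, then the shaft turns clockwise. Stays where left. The end stop is over 1.9 rad clockwise of any mark.
- turntable: Aluminium turntable, 224 mm diameter, top 70 mm above the table, with a pale plinth (100 x 100 mm) and a white bust up to 365 mm above the table. Geared to turn half as far as the wheel's shaft, on a vertical axis. Origin on that axis, 58 mm above the table; -x is the target's side. Not to be bumped.
- target (a point): Centre of the round white target (44 mm, black dot) on a black block in front of the bust's plinth, facing outwards and 45 degrees up. About 100 mm above the table, 85 mm from the turntable's axis. Axes as the turntable's: outwards is -x. Once the dial is set it faces within about 15 degrees of the stand's -x.
- scanner: Hand scanner, 160 mm long, 0.2 to 0.4 kg: an orange bar handle (105 mm long, 30 mm wide, 34 mm high) with a wider black head (55 mm long, 62 mm wide, 44 mm high) at its +x end. Origin on its underside, 72.5 mm behind the lens; x points forward out of the lens, z up. It starts lying on the mat.
- scanner_grip (a point): Where to hold the scanner: on the orange handle, near its centre of mass, 22 mm above its underside and 32 mm behind the head; 30 mm wide across y.
- scanner_nose (a point): Centre of the scanner's lens at the front of its head, 22 mm above its underside and 87.5 mm ahead of the grip point. x is the aiming direction.
- mat: Blue mat fixed to the table, 220 x 130 x 6 mm, the scanner's place. Origin at the centre of its underside; x along its length.
- mallet: Bystander: wooden mallet lying down, head 70 x 110 x 66 mm, about 240 mm long.
- rasp: Bystander: steel rasp with a wooden handle, 215 mm long, 22 mm high.
- statuette: Bystander: standing plaster statuette, 72 mm diameter, 150 mm tall.

How it is judged:
By the outcome, as a careful person would: the job done as asked, in the order asked, and still so for the second after the job is handed in, with the robot touching nothing.
It also fails if it takes over 70 s, if anything falls off the work surface, if the arm or the gripper's body presses on something with over 40 N, if the wrist force passes 120 N, or if a joint passes its speed limit or range.

### The arm

A 6-joint arm with a two-finger parallel gripper is mounted at the origin on the work surface. World frame = base frame: x ahead of the robot, y to its left, z up, the work surface at z = 0. Lengths are in mm, angles in rad, forces in N, time in s.
With the tool pointing down it reaches from about 375 to 900 mm from the base axis. Payload 3.1 kg.
Tool frame: the origin (TCP) lies at the very end of the fingers, on their centre line; the grasp point (between the pads) lies 19 mm behind it (arm.tcp_to_grasp is the z of the grasp point in the tool frame, in mm); z points along the fingers, y is the line along which they close (so a half turn about z gives the same grasp; the last joint's range is limited). The gripper opens to 85 mm and grips with 20 to 120 N. Pads are 22 mm wide; open, the fingers measure 114 mm over their backs; the gripper's body (76 mm by 85 mm) begins 54 mm behind the grasp point. The pads swing forward as they close: fully open they stand 13 mm farther back than shut.
Start: joints at [-1.492, 0.527, 1.433, -0, 1.181, -0.178], TCP at [158.766, -604.475, 231.31] pointing down, gripper open.
Joint ranges: [-3.08, 3.08], [-0.75, 2.2], [0.22, 2.44], [-1.43, 4.57], [0, 2.65], [-2.85, 2.85]. Speed limits (rad/s): [2.79, 2.79, 3.14, 3.14, 3.14, 3.14].

### API

Orientations are given as a unit quaternion [w, x, y, z].
In Python, from bench import state, eyes, order, arm gives the robot as it stands.
- The arm moves only by the tool arm_command, never from a script. Its argument "commands" is a list of rows, each a list of 3 entries, a list of its own where there are three numbers: the turn, a rotation vector about the world's x, y, z normalised to -1 to 1, where 1 is 8 degrees, then the shift along the world's x, y, z normalised to -1 to 1, where 1 is 0.03 m, then the finger opening in mm, from 0 to 85.4. A call has exactly 10 rows; each row shifts and turns the commanded pose from where the row before left it; what a row does not reach is not made up. A row lasts 1/8 s, in which the tool goes at most 62.5 mm and 10.7 degrees, less where a joint would pass 70% of its speed; a pose out of reach is approached as far as the arm can. A call with a number of a shift or a turn outside -1 to 1 is refused whole. A call with a gripper value outside its range is refused whole. The fingers move at their own pace and stop on an object; the grip force is fixed at half the most. Time passes only in rows, so rows that do not move let the fingers close, or fill a call up. It gives the time, the measured TCP pose, the force, the opening and the grip force at its end, in the units of the state.
- state(): the state, without advancing time (a new reading comes with each control period).
- eyes.get_image(name): name is "scene" or "top"; returns the picture (384x512x3 uint8, red, green, blue); there is no depth.
- eyes.get_calibration(name): a dict with "fovy" (degrees; the focal length in pixels is half the picture's height over the tangent of half this angle, whatever the lens; pixels are square), "cx", "cy" (the principal point, pixels), "xyz" and "orientation" of the camera in the world. Camera axes: x right, y down, z forward; pixel columns grow to the right and rows downward; lengths in mm; the calibration is good to about 2 mm. A picture is of the moment at which its call begins. get_calibration takes no time and is no camera call.
- order.close_job(): hands the job in; it is judged then, once.
The state is a dict: "t": time; "joint_pos": joint angles; "joint_vel": joint speeds; "effort": joint torques, N m; "tool_pos": TCP position; "ee_rot": TCP orientation; "force": force on the tool from outside, world axes, zero at the start; "ft_torque": the same for the moment, N m; "width": finger opening in mm; "finger_force": force on a finger pad.
Only numpy, scipy, OpenCV 4.12 (cv2) and the standard library are available. Lean on these libraries where they do the work, as an engineer would, in place of code of your own. Each camera call takes 0.05 s, during which the arm holds its last target. There are 200 camera calls.

## Working session

There is one attempt and no reset: what is moved stays moved. The work goes in short steps, Python scripts to look and compute and a tool call to move; the robot and the scene stay as the last step left them, time stands still between calls to the robot, and variables do not carry over. Pictures are saved under pics/ and viewed, at most 10 in all, crops included, and the job is handed in when it is done.

Besides the shell and the picture viewer there is one more tool, called by a JSON object that holds its "api" and its "payload". arm_command: Moves the arm, as the interface text tells. Scaled input: -1 to 1 covers 0.03 m each way for a shift and 8 degrees each way for a turn. Its arguments: {"type":"object","properties":{"commands":{"type":"array","items":{"type":"array"}}},"required":["commands"]}

```bash
ls; mkdir -p pics; python3 - <<'E'
from bench import state, eyes, order, arm
import cv2
print(state()); print([a for a in dir(arm) if a[0]!='_'])
for n in("scene","top"):
    print(n,eyes.get_calibration(n)); im=eyes.get_image(n); cv2.imwrite(f"pics/{n}0.png",cv2.resize(im[:,:,::-1],(800,600),interpolation=cv2.INTER_CUBIC)); cv2.imwrite(f"/tmp/{n}0.png",im[:,:,::-1])
E
```

```text
pics
{'t': 0.0, 'joint_pos': array([-1.49251168e+00,  5.28451194e-01,  1.43392899e+00,  8.35692236e-06,
        1.18142662e+00, -1.78486438e-01]), 'joint_vel': array([ 1.90391893e-03,  1.90518334e-04, -1.55862748e-03,  1.13277638e-03,
       -4.06490176e-05, -5.91868604e-04]), 'effort': array([-1.60949689e-04, -4.42352414e+01, -1.78027582e+01, -2.64479659e-04,
        8.30699166e-03,  1.05970241e-06]), 'tool_pos': array([ 158.70461572, -603.75217089,  230.33435383]), 'ee_rot': array([-1.10549114e-03,  9.91769486e-01,  1.28031482e-01,  5.93012804e-05]), 'force': array([-0.13990372, -0.19897573, -0.83743318]), 'ft_torque': array([ 0.01319069,  0.04622295, -0.00046444]), 'finger_force': 0.0, 'width': 85.50130622903666}
['MotionError', 'tcp_to_grasp']
scene {'fovy': 51.53604813636184, 'cx': 258.94613129438056, 'cy': 187.865612997707, 'xyz': array([1544.89883151, -469.16933505, 1467.25991793]), 'orientation': array([-0.28183507,  0.79261174,  0.51062232, -0.17776518])}
top {'fovy': 48.63110885327566, 'cx': 256.47712009844867, 'cy': 190.19887494135702, 'xyz': array([ 489.34206248,  -56.9650046 , 1916.68406788]), 'orientation': array([-0.02735147,  0.71691176, -0.69646416,  0.01507001])}
```

View pics/scene0.png

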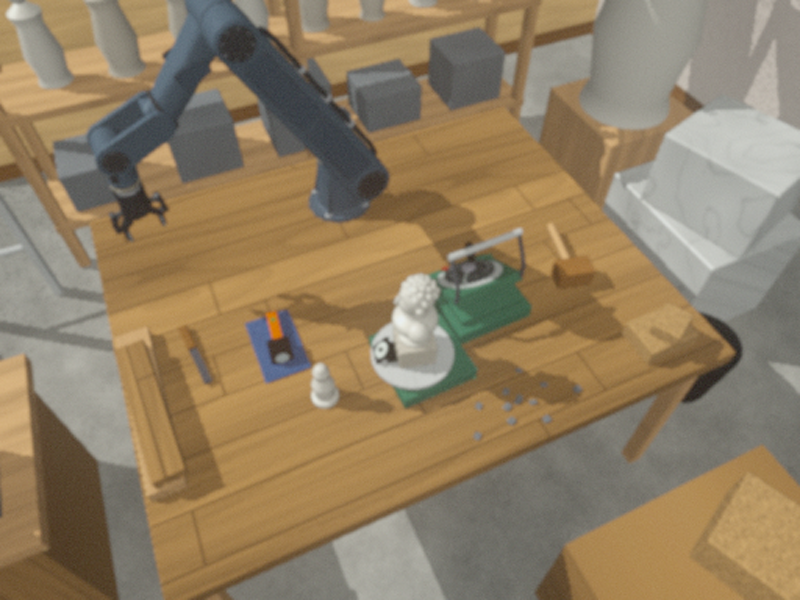

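View pics/top0.png

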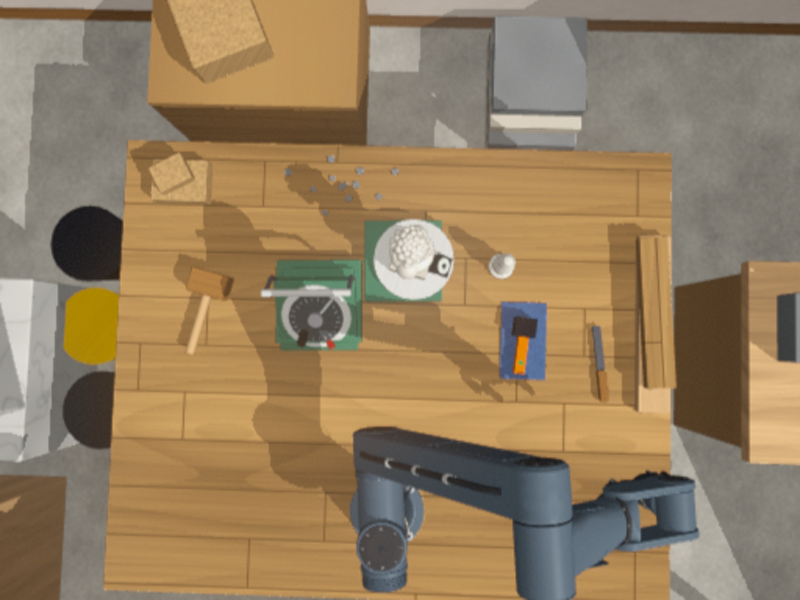

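The arm is on the near side. In the top view, wheel is at (316,320), red mark at (331,344), handle near (304,340), white line towards (335,300), scanner at (521,345) with its head pointing up, and turntable at (412,260). Next I'll zoom in.

```bash
cat > h.py <<'E'
import numpy as np, cv2
from scipy.spatial.transform import Rotation as R
from bench import state, eyes, order, arm
def rot(q): return R.from_quat(np.roll(q,-1))
C={n:eyes.get_calibration(n) for n in("scene","top")}
def ray(n,px):
    c=C[n]; f=192/np.tan(np.radians(c["fovy"]/2))
    d=rot(c["orientation"]).apply([(px[0]-c["cx"])/f,(px[1]-c["cy"])/f,1]); return np.array(c["xyz"]),d/np.linalg.norm(d)
def onz(n,px,z):
    o,d=ray(n,px); return o+d*(z-o[2])/d[2]
def onplane(n,px,p,nrm):
    o,d=ray(n,px); return o+d*((p-o)@nrm)/(d@nrm)
def tri(a,b): # a scene px, b top px
    o1,d1=ray("scene",a);o2,d2=ray("top",b)
    t=np.linalg.lstsq(np.c_[d1,-d2],o2-o1,rcond=None)[0]
    p,q=o1+d1*t[0],o2+d2*t[1]; return (p+q)/2,np.linalg.norm(p-q)
def proj(n,p):
    c=C[n]; f=192/np.tan(np.radians(c["fovy"]/2)); v=rot(c["orientation"]).inv().apply(np.array(p)-c["xyz"]); return np.array([c["cx"]+f*v[...,0]/v[...,2],c["cy"]+f*v[...,1]/v[...,2]]).T
def crop(im,x,y,w,h,k): return cv2.resize(im[y:y+h,x:x+w],None,fx=k,fy=k,interpolation=cv2.INTER_CUBIC)
E
python3 - <<'E'
import cv2,numpy as np
from h import crop,onz
t=cv2.imread('/tmp/top0.png');s=cv2.imread('/tmp/scene0.png')
a=crop(t,165,155,75,75,8)[:600,:400] if 0 else crop(t,168,160,70,70,5.7)
b=crop(s,268,140,70,70,5.7)
cv2.imwrite('pics/c1.png',np.hstack([a,b]))
print(a.shape)
E
```

```text
(399, 399, 3)
```

View pics/c1.png

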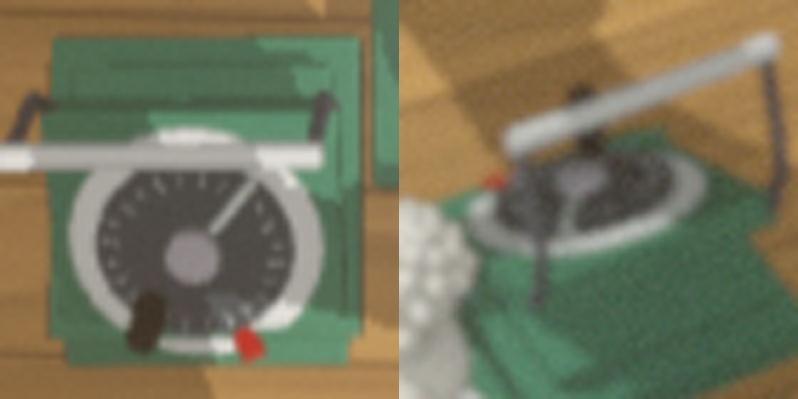

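The crop shows the top-view hub at about (201.7,204.9) in native pixels, the handle at lower left, and the red mark at (211.5,220). The white line points up-right to about (213,191). In the scene view the hub is at (299.9,171.2). I'll measure these with sub-pixel masks.

```bash
cat > m.py <<'E'
from h import *
def blob(im,mask,x0,y0,x1,y1):
    m=np.zeros(im.shape[:2],np.uint8); m[y0:y1,x0:x1]=mask[y0:y1,x0:x1]
    n,l,s,c=cv2.connectedComponentsWithStats(m.astype(np.uint8)); 
    if n<2: return None
    k=1+np.argmax(s[1:,4]); return c[k],s[k,4],(l==k)
E
python3 - <<'E'
from m import *
t=cv2.imread('/tmp/top0.png');s=cv2.imread('/tmp/scene0.png')
H=lambda im:cv2.cvtColor(im,cv2.COLOR_BGR2HSV).astype(int)
ht,hs=H(t),H(s)
def show(n,b): print(n, b if b is None else (b[0].round(2),b[1])); return b
red=lambda h:((h[...,0]<6)|(h[...,0]>172))&(h[...,1]>130)&(h[...,2]>90)
rt=show('red t',blob(t,red(ht),200,210,225,230)); rs=show('red s',blob(s,red(hs),275,160,300,185))
# hub: sub-window brightness
g=t.astype(float).mean(2); gs=s.astype(float).mean(2)
hb=show('hub t',blob(t,(g>105)&(ht[...,1]<60),195,199,207,211)); hb2=show('hub s',blob(s,(gs>95)&(hs[...,1]<70),292,165,308,176))
print(g[195:214,194:210].astype(int)); print(gs[162:180,290:312].astype(int))
p,e=tri(hb2[0],hb[0]);print('hub',p,e); p,e=tri(rs[0],rt[0]);print('red',p,e)
for nm,h,im,box in(('t',ht,t,(165,175,235,195)),('s',hs,s,(280,140,340,172))):
    b=show('bar'+nm,blob(im,(h[...,1]<40)&(im.mean(2)>140),*box)); 
    ys,xs=np.nonzero(b[2]); print(cv2.minAreaRect(np.c_[xs,ys].astype(np.float32)))
# scanner
for nm,h,im in(('t',ht,t),('s',hs,s)):
    o=(h[...,0]>4)&(h[...,0]<16)&(h[...,1]>200)&(h[...,2]>180); bl=(h[...,0]>105)&(h[...,0]<130)&(h[...,1]>120)&(h[...,2]>60)
    box=(300,180,360,250) if nm=='t' else (150,190,205,250)
    for k,mm in(('or',o),('mat',bl)):
        b=show(k+nm,blob(im,mm,*box)); ys,xs=np.nonzero(b[2]); print(cv2.minAreaRect(np.c_[xs,ys].astype(np.float32)))
E
```

```text
red t (array([211.12, 219.75]), np.int32(16))
red s None
hub t (array([201.57, 204.42]), np.int32(74))
hub s (array([299.23, 171.59]), np.int32(44))
[[ 73  75  74  72  73  73  74  73  73  74  73  73  75  87 126 151]
 [ 70  74  72  72  75  74  73  71  75  74  76  74  83 114 151 133]
 [ 73  73  72  70  74  72  74  73  73  74  73  79 106 146 145 103]
 [ 72  72  73  73  74  72  74  75  73  75  78 102 137 146 105  79]
 [ 72  73  72  72  74  77  79  82  81  79  93 134 145 115  81  74]
 [ 73  73  74  74  81  92  99 101 100  97 108 139 115  83  73  74]
 [ 73  74  73  77 101 119 123 126 125 121 111 104  81  74  75  74]
 [ 73  72  73  87 126 135 135 137 137 135 125 109  83  75  74  75]
 [ 73  73  79 106 133 136 137 138 138 138 135 125  92  75  73  73]
 [ 73  72  82 122 135 137 137 138 138 138 139 134 101  78  76  74]
 [ 73  73  83 128 136 137 139 139 139 139 140 137 108  77  75  75]
 [ 72  73  80 117 135 138 138 137 139 140 140 136  98  78  74  74]
 [ 72  74  77 100 126 136 137 138 140 140 137 128  91  77  73  73]
 [ 74  72  73  79 101 124 131 133 139 132 127 103  77  74  74  74]
 [ 73  74  72
[... 1482 characters left out ...]
01  82  76  66  66  64  61  64
   67  69  70  72]
 [ 87  86  80  67  64  64  79  97 107  96  84  70  65  69  70  67  64  61
   67  65  68  66]
 [ 90  83  75  69  71  65  84 102 106  89  77  66  72  69  77  72  71  66
   66  70  73  80]
 [ 89  85  80  74  68  72  92 102 102  81  73  73  72  70  77  73  68  67
   76  89  96 111]
 [ 84  87  85  80  74  80  99 112 102  79  74  70  69  73  73  79  85  92
  116 130 137 149]
 [ 83  87  84  74  75  85 110 121 107  82  73  73  83  86  98 115 125 140
  157 168 171 169]]
hub [529.69338467 208.59972464  95.57005563] 3.56202219872686Traceback (most recent call last):
  File "<stdin>", line 12, in <module>
TypeError: 'NoneType' object is not subscriptable
```

```bash
python3 - <<'E'
from m import *
t=cv2.imread('/tmp/top0.png');s=cv2.imread('/tmp/scene0.png')
H=lambda im:cv2.cvtColor(im,cv2.COLOR_BGR2HSV).astype(int)
ht,hs=H(t),H(s)
def show(n,b): print(n, b if b is None else (b[0].round(2),b[1])); return b
def mar(b):
    ys,xs=np.nonzero(b[2]); r=cv2.minAreaRect(np.c_[xs,ys].astype(np.float32)); print('   ',np.round(cv2.boxPoints(r),1).tolist()); return r
red=lambda h:((h[...,0]<8)|(h[...,0]>168))&(h[...,1]>110)&(h[...,2]>60)
rs=show('red s',blob(s,red(hs),278,165,295,182))
print('hub',tri((299.7,171.0),(201.6,204.7)))
if rs: print('red',tri(rs[0],(211.12,219.75)))
for nm,h,im,box in(('t',ht,t,(160,175,235,195)),('s',hs,s,(280,140,340,172))):
    b=show('bar'+nm,blob(im,(h[...,1]<50)&(im.mean(2)>(140 if nm=='t' else 130)),*box)); mar(b)
for nm,h,im in(('t',ht,t),('s',hs,s)):
    o=(h[...,0]>4)&(h[...,0]<18)&(h[...,1]>215)&(h[...,2]>150); bl=(h[...,0]>105)&(h[...,0]<130)&(h[...,1]>110)&(h[...,2]>50)
    dk=(h[...,2]<60)
    box=(310,185,360,250) if nm=='t' else (150,190,205,250)
    for k,mm in(('or',o),('mat',bl),('head',dk)):
        b=show(k+nm,blob(im,mm,*box)); mar(b)
# turntable: bright disc, edge
bt=show('disc',blob(t,(ht[...,1]<40)&(t.mean(2)>150),230,130,300,200))
ys,xs=np.nonzero(bt[2]); P=np.array([onz('top',p,70)[:2] for p in np.c_[xs,ys]]); 
c,r=cv2.minEnclosingCircle(P.astype(np.float32)); print('disc',c,r)
g=(ht[...,0]>55)&(ht[...,0]<90)&(ht[...,1]>70); b=show('green',blob(t,g,165,130,300,230)); 
for bx in((165,140,233,226),(230,135,286,195)):
    b=show('green',blob(t,g,*bx)); r=mar(b); 
    cn=max(cv2.findContours(b[2].astype(np.uint8),0,2)[0],key=len)[:,0]; print(cv2.approxPolyDP(cn,2,True)[:,0].tolist())
E
```

```text
red s (array([285., 172.]), np.int32(3))
hub (array([529.05469662, 209.39874881,  98.42538306]), np.float64(0.5220504960214162))
red (array([464.63288111, 171.77132277,  42.20344779]), np.float64(3.438664009877712))
bart (array([198.06, 187.4 ]), np.int32(350))
    [[167.0, 182.0], [224.0, 182.0], [224.0, 194.0], [167.0, 194.0]]
bars (array([309.18, 156.42]), np.int32(215))
    [[285.6000061035156, 162.1999969482422], [332.79998779296875, 145.39999389648438], [334.5, 150.1999969482422], [287.3999938964844, 167.0]]
ort (array([334.78, 216.11]), np.int32(9))
    [[331.70001220703125, 215.89999389648438], [332.29998779296875, 214.10000610351562], [337.70001220703125, 216.3000030517578], [337.0, 218.0]]
matt (array([345.25, 235.88]), np.int32(24))
    [[343.0, 231.0], [347.0, 231.0], [347.0, 240.0], [343.0, 240.0]]
headt (array([328.56, 210.11]), np.int32(9))
    [[328.0, 207.0], [329.0, 207.0], [329.0, 213.0], [328.0, 213.0]]
ors (array([176.02, 210.73]), np.int32(41))
    [[172.89999389648438, 206.8000030517578], [176.89999389648438, 205.8000030517578], [179.1999969482422, 214.6999969482422], [175.1999969482422, 215.6999969482422]]
mats NoneTraceback (most recent call last):
  File "<stdin>", line 19, in <module>
  File "<stdin>", line 7, in mar
TypeError: 'NoneType' object is not subscriptable
```

```bash
python3 - <<'E'
from m import *
t=cv2.imread('/tmp/top0.png');s=cv2.imread('/tmp/scene0.png')
H=lambda im:cv2.cvtColor(im,cv2.COLOR_BGR2HSV).astype(int)
ht,hs=H(t),H(s)
print(ht[210:214,318:352:2].tolist()[0]); print(ht[224,318:352:2].tolist()); print(hs[222,155:200:3].tolist()); print(ht[154,283:290].tolist(),ht[180,190:240:3].tolist(),ht[187,165:230:5].tolist(),ht[187,222:230].tolist())
E
```

```text
[[17, 134, 179], [6, 44, 109], [112, 88, 134], [113, 79, 113], [112, 81, 114], [5, 48, 59], [12, 70, 66], [8, 48, 64], [3, 48, 64], [7, 52, 64], [9, 55, 65], [8, 61, 63], [165, 25, 62], [109, 103, 151], [109, 104, 155], [110, 96, 151], [16, 120, 189]]
[[17, 134, 184], [122, 36, 121], [111, 91, 123], [113, 87, 117], [113, 89, 114], [112, 86, 115], [12, 188, 144], [18, 255, 231], [18, 255, 232], [18, 255, 229], [118, 61, 154], [109, 106, 157], [109, 107, 157], [109, 109, 157], [109, 107, 155], [110, 92, 155], [17, 125, 185]]
[[18, 130, 167], [18, 136, 173], [12, 73, 157], [112, 89, 149], [109, 98, 145], [113, 88, 134], [11, 73, 66], [11, 74, 69], [9, 87, 70], [10, 84, 70], [5, 41, 69], [115, 63, 97], [117, 68, 113], [13, 75, 126], [17, 124, 177]]
[[23, 10, 223], [21, 11, 222], [23, 10, 224], [21, 11, 223], [16, 34, 212], [17, 100, 192], [17, 121, 188]] [[60, 62, 103], [64, 71, 108], [68, 81, 136], [69, 83, 138], [69, 83, 136], [70, 83, 136], [70, 81, 139], [70, 81, 138], [70, 81, 138], [70, 83, 138], [69, 83, 139], [26, 25, 82], [70, 75, 143], [70, 78, 144], [17, 116, 147], [69, 75, 142], [69, 76, 144]] [[17, 136, 157], [21, 12, 218], [20, 13, 174], [23, 13, 173], [21, 15, 174], [20, 13, 175], [23, 13, 175], [20, 13, 176], [19, 12, 175], [23, 12, 175], [23, 9, 222], [23, 9, 222], [69, 65, 148]] [[26, 9, 222], [26, 9, 218], [51, 18, 181], [69, 65, 148], [70, 82, 143], [66, 72, 121], [70, 80, 140], [69, 80, 143]]
```

```bash
python3 - <<'E'
from m import *
t=cv2.imread('/tmp/top0.png');s=cv2.imread('/tmp/scene0.png')
H=lambda im:cv2.cvtColor(im,cv2.COLOR_BGR2HSV).astype(int)
ht,hs=H(t),H(s)
def show(n,b): print(n, b if b is None else (b[0].round(2),b[1])); return b
def world(b,z,cam='top'):
    ys,xs=np.nonzero(b[2]); P=np.array([onz(cam,p,z)[:2] for p in np.c_[xs,ys]]).astype(np.float32); r=cv2.minAreaRect(P); print('   centre/size/ang',np.round(r[0],1),np.round(r[1],1),round(r[2],2)); return P
box=(310,185,360,250)
mat=(ht[...,0]>100)&(ht[...,0]<122)&(ht[...,1]>55)&(ht[...,2]>80)
orr=(ht[...,0]>8)&(ht[...,0]<23)&(ht[...,1]>210)
hd=(ht[...,2]<80)
b=show('mat',blob(t,mat|orr|hd,*box)); world(b,6)
b=show('or',blob(t,orr,*box)); P=world(b,40)
v=P-P.mean(0);w,V=np.linalg.eigh(v.T@v);print('dir',V[:,1],P.mean(0))
b=show('hd',blob(t,hd,320,198,350,219)); P=world(b,50)
box=(150,190,205,250)
# bar ends
def ends(im,h,box,thr):
    b=blob(im,(h[...,1]<45)&(im.mean(2)>thr),*box); ys,xs=np.nonzero(b[2]); P=np.c_[xs,ys].astype(float); c=P.mean(0); u=np.linalg.svd(P-c,full_matrices=False)[2][0]; u*=np.sign(u[0]); q=(P-c)@u; m=(P-c)@[-u[1],u[0]]; print(b[1],q.min(),q.max(),m.min(),m.max()); return c+u*(q.min()-.5),c+u*(q.max()+.5)
a=ends(t,ht,(160,183,230,190),150); c=ends(s,hs,(278,140,340,172),150); print(a,c)
L,e1=tri(c[0],a[1]);print(L,e1)  # scene left = right(-y) end?
L2,e2=tri(c[1],a[0]);print(L2,e2,np.linalg.norm(L-L2))
g=(ht[...,0]>55)&(ht[...,0]<85)&(ht[...,1]>50)
bt=show('disc',blob(t,(ht[...,1]<40)&(t.mean(2)>120)&~g,230,130,300,200)); P=world(bt,70)
print(cv2.minEnclosingCircle(P))
b=blob(t,g|((ht[...,1]<40)&(t.mean(2)>90)),230,135,286,195); world(b,10)
for y in range(140,196,6): print(y,np.nonzero(g[y,165:290])[0][[0,-1]]+165)
for x in (240,250,258,264,275,180,190,200,210,220): 
    q=np.nonzero(g[130:230,x])[0]+130; print(x,q[0],q[-1])
E
```

```text
mat (array([334.63, 217.18]), np.int32(1239))
   centre/size/ang [ 490.8 -374.4] [126.4 214. ] 89.44
or (array([332.95, 225.97]), np.int32(129))
   centre/size/ang [ 452.  -363.2] [ 26.5 100.4] 83.97
dir [-0.99366874  0.11234979] [ 453.9421 -362.9164]
hd (array([335.06, 208.74]), np.int32(171))
   centre/size/ang [ 528.4 -371.1] [52.7 65.5] 1.11
257 -30.955641952321677 26.06755674731 -3.5952249510603957 2.814709127156144
160 -24.66750881770709 25.064243703862992 -2.2150285114856727 1.7770128609040206
(array([166.48548321, 187.0137803 ]), array([224.50244351, 186.1629547 ])) (array([286.35729309, 164.70150274]), array([333.96501108, 147.17392727]))
[599.486608    96.27850236 263.33725018] 4.910442232387684
[590.67689298 325.85510287 261.31055055] 0.7369500079984225 229.754508309831
disc (array([263.6 , 165.54]), np.int32(2038))
   centre/size/ang [709.2 -52.8] [224.  218.5] 1.63
((708.7526245117188, -53.7695426940918), 114.7353515625)
   centre/size/ang [715.8 -32.3] [231.3 230.7] 1.63Traceback (most recent call last):
  File "<stdin>", line 27, in <module>
IndexError: index 0 is out of bounds for axis 0 with size 0
```

```bash
cat > dial.py <<'E'
from m import *
YAW=np.radians(2.0); cy,sy=np.cos(YAW),np.sin(YAW)
X=np.array([cy,sy,0]);Y=np.array([-sy,cy,0]);Z=np.array([0,0,1.])
U=X*np.cos(np.pi/6)+Z*.5; N=-X*.5+Z*np.cos(np.pi/6)
HUB=(201.6,204.7); ZW=94.
WC=onz('top',HUB,ZW+8.66)-10*N
def uv(px,h=0):
    p=onplane('top',px,WC+h*N,N)-WC; return np.array([p@U,p@Y])
def ph(q): return np.degrees(np.arctan2(-q[1],q[0]))%360   # clockwise from up-slope
def pt(phi,r,h): a=np.radians(phi); return WC+r*(np.cos(a)*U-np.sin(a)*Y)+h*N
def redphi(t):
    h=cv2.cvtColor(t,cv2.COLOR_BGR2HSV).astype(int); w=np.clip((h[...,1]-110),0,None)*((h[...,0]<8)|(h[...,0]>168)); w=w[210:230,203:222]
    ys,xs=np.mgrid[210:230,203:222]; c=np.array([(w*xs).sum(),(w*ys).sum()])/w.sum(); q=uv(c); return ph(q),np.hypot(*q),c
def prof(t,r0=26,r1=60):  # mean brightness along radial lines, by phi
    g=t.astype(np.float32).mean(2); phs=np.arange(0,360,.5); rr=np.arange(r0,r1,1.)
    P=np.array([[proj('top',pt(a,r,0)) for r in rr] for a in phs]).astype(np.float32)
    return phs,cv2.remap(g,P[...,0],P[...,1],cv2.INTER_LINEAR)
E
python3 - <<'E'
from dial import *
import dial
t=cv2.imread('/tmp/top0.png')
print('WC',WC); print('red',redphi(t))
phs,B=prof(t); m=B.mean(1); i=m.argmax(); w=np.clip(m-95,0,None)*(abs(phs-phs[i])<15); print('line',phs[i],m[i],(w*phs).sum()/w.sum())
print(m[::20].round())
g=t.mean(2).astype(int); print(g[208:226,186:204])
for h in(10,36,60): print(h,proj('top',pt(((w*phs).sum()/w.sum()+180),55,h)), proj('scene',pt(((w*phs).sum()/w.sum()+180),55,h)))
a,b=onz('top',(166.485,187.01),262),onz('top',(224.5,186.16),262); print('bar yaw',np.degrees(np.arctan2(-(a-b)[0],(a-b)[1])))
print('red scene pred',proj('scene',pt(redphi(t)[0],redphi(t)[1],0)), 'barpred', proj('scene',WC+135*U+110*N),proj('top',WC+135*U+110*N))
E
```

```text
WC [534.06705917 209.19280577  93.99974596]
red (np.float64(156.7826809846689), np.float64(88.62406406726335), array([211.15663644, 219.90272053]))
line 39.0 143.1859 39.002344935322704
[ 74.  78.  77.  94. 142.  86.  76.  80.  75.  75.  78.  76.  76.  75.
  79.  87.  93.  88.  79.  80.  80.  75.  71.  75.  77.  76.  74.  74.
  74.  73.  74.  75.  74.  74.  77.  76.]
[[105  80  82  89  81  73  72  71  74  72  73  79 101 124 131 133 139 132]
 [133  92  89  97  76  73  74  71  73  74  72  74  76  92 110 113 122 106]
 [156 104  78  78  73  80  74  70  69  70  70  73  74  76  78  79  81  76]
 [159 133  97  78  81  89  72  60  57  63  68  71  73  73  72  72  75  74]
 [162 159 135 100  88  86  59  54  52  51  57  67  72  72  72  72  73  76]
 [161 163 158 136  99  69  51  51  53  51  53  66  71  74  72  71  73  72]
 [149 161 163 159 133  73  53  53  50  51  53  70  73  75  74  72  73  73]
 [120 149 162 162 145  81  53  54  51  51  53  76  72  76  80  77  73  75]
 [ 95 120 147 155 127  70  50  51  51  50  57  71  73  76  90  78  72  75]
 [ 91  96 113 130 104  60  53  52  53  51  62  76  75  
[... 230 characters left out ...]
7 157 158 159]
 [ 85  86  84  84  77  67  62  60  69  82 105 119 131 143 146 147 148 147]
 [ 85  86  86  84  84  82  78  76  82  85  88  89  93  96  97 106 107 106]
 [ 86  87  87  89  87  87  89  85  88  88  89  88  88  88  88  90  90  95]
 [ 93  94  94  95  95  95  96  94  95  94  93  96  96  93  96  95  96 104]
 [101 101 101 101 102 101 101 101 101 101 101 103 102 100 101 101 100 106]]
10 [194.31140183 213.43896474] [301.77804509 165.67384494]
36 [193.4441406  216.45880754] [300.79911796 160.5789933 ]
60 [192.62361889 219.31590121] [299.88586534 155.82594635]
bar yaw 2.460480326725328
red scene pred [285.51921867 170.45164726] barpred [311.00163651 156.76476819] [195.93172613 186.62270417]
```

```bash
cat > plan.py <<'E'
from dial import *
def tgt(z,y): z=np.array(z)/np.linalg.norm(z); y=np.array(y); y=y-(y@z)*z; y/=np.linalg.norm(y); return R.from_matrix(np.c_[np.cross(y,z),y,z])
def delta(p,r=None,p0=None,r0=None):
    s=state(); p0=s['tool_pos'] if p0 is None else p0; r0=rot(s['ee_rot']) if r0 is None else r0
    d=(np.array(p)-p0)/30; w=np.zeros(3) if r is None else np.degrees((r*r0.inv()).as_rotvec())/8
    print('shift units',d.round(2),'turn units',w.round(2)); return d,w
RH=tgt(-N,-Y)
E
python3 - <<'E'
from plan import *
v=np.array([430,-120,330.]); A=pt(219,55,107); B=pt(219,55,17)
delta(v,RH); delta(A,p0=v); delta(B,p0=A); print(A,B)
E
```

```text
shift units [ 9.04 16.13  3.32] turn units [ 0.53 -3.72 -1.56]
shift units [ 0.41 12.02 -5.49] turn units [0. 0. 0.]
shift units [ 1.5   0.05 -2.6 ] turn units [0. 0. 0.]
[442.39768836 240.62536023 165.29295023] [487.37027558 242.19583758  87.35066389]
```

{"api": "arm_command", "payload": {"commands": [[[0.03, -0.22, -0.09], [0.53, 0.95, 0.2], 85], [[0.03, -0.22, -0.09], [0.53, 0.95, 0.2], 85], [[0.03, -0.22, -0.09], [0.53, 0.95, 0.2], 85], [[0.03, -0.22, -0.09], [0.53, 0.95, 0.2], 85], [[0.03, -0.22, -0.09], [0.53, 0.95, 0.2], 85], [[0.03, -0.22, -0.09], [0.53, 0.95, 0.2], 85], [[0.03, -0.22, -0.09], [0.53, 0.95, 0.2], 85], [[0.03, -0.22, -0.09], [0.53, 0.95, 0.2], 85], [[0.03, -0.22, -0.09], [0.53, 0.95, 0.2], 85], [[0.03, -0.22, -0.09], [0.53, 0.95, 0.2], 85]]}}

```text
t: 1.35
tool_pos: [318.1, -318.2, 291.3]
ee_rot: [-0.001, 0.986, 0.064, 0.155]
force: [-0.6, -0.9, -0.6]
width: 84.7
finger_force: 0.0
```

{"api": "arm_command", "payload": {"commands": [[[0.03, -0.22, -0.09], [0.53, 0.95, 0.2], 85], [[0.03, -0.22, -0.09], [0.53, 0.95, 0.2], 85], [[0.03, -0.22, -0.09], [0.53, 0.95, 0.2], 85], [[0.03, -0.22, -0.09], [0.53, 0.95, 0.2], 85], [[0.03, -0.22, -0.09], [0.53, 0.95, 0.2], 85], [[0.03, -0.22, -0.09], [0.53, 0.95, 0.2], 85], [[0.03, -0.22, -0.09], [0.53, 0.95, 0.2], 85], [[0, 0, 0], [0.03, 0.92, -0.3], 85], [[0, 0, 0], [0.03, 0.92, -0.3], 85], [[0, 0, 0], [0.03, 0.92, -0.3], 85]]}}

```text
t: 2.6
tool_pos: [431.4, -36.1, 305.9]
ee_rot: [-0.002, 0.965, 0.018, 0.26]
force: [0.1, 0.3, -0.6]
width: 85.1
finger_force: 0.0
```

{"api": "arm_command", "payload": {"commands": [[[0, 0, 0], [0.03, 0.92, -0.3], 85], [[0, 0, 0], [0.03, 0.92, -0.3], 85], [[0, 0, 0], [0.03, 0.92, -0.3], 85], [[0, 0, 0], [0.03, 0.92, -0.3], 85], [[0, 0, 0], [0.03, 0.92, -0.3], 85], [[0, 0, 0], [0.03, 0.92, -0.3], 85], [[0, 0, 0], [0.03, 0.92, -0.3], 85], [[0, 0, 0], [0, 0.5, -0.3], 85], [[0, 0, 0], [0, 0.5, -0.3], 85], [[0, 0, 0], [0, 0, 0], 85]]}}

```text
t: 3.85
tool_pos: [437.4, 186.7, 224.5]
ee_rot: [-0.002, 0.966, 0.02, 0.259]
force: [0.0, 0.1, 0.5]
width: 85.3
finger_force: 0.0
```

```bash
python3 - <<'E'
from plan import *
s=state();print(s['t'],s['joint_pos'].round(3),s['tool_pos'])
A=pt(219,55,107); B=pt(219,55,17)
delta(A,RH);delta(B,p0=A)
E
```

```text
3.85 [ 0.233  0.239  2.151 -0.413  0.258  2.136] [437.39266503 186.66418511 224.48558482]
shift units [ 0.17  1.8  -1.97] turn units [ 0.05  0.   -0.03]
shift units [ 1.5   0.05 -2.6 ] turn units [0. 0. 0.]
```

{"api": "arm_command", "payload": {"commands": [[[0.05, 0, -0.03], [0.06, 0.6, -0.66], 85], [[0, 0, 0], [0.06, 0.6, -0.66], 85], [[0, 0, 0], [0.05, 0.6, -0.65], 85], [[0, 0, 0], [0, 0, 0], 85], [[0, 0, 0], [0.25, 0.01, -0.43], 85], [[0, 0, 0], [0.25, 0.01, -0.43], 85], [[0, 0, 0], [0, 0, 0], 85], [[0, 0, 0], [0, 0, 0], 85], [[0, 0, 0], [0, 0, 0], 85], [[0, 0, 0], [0, 0, 0], 85]]}}

```text
t: 5.1
tool_pos: [463.0, 239.8, 152.5]
ee_rot: [-0.006, 0.968, 0.017, 0.251]
force: [0.5, -0.4, -0.5]
width: 84.9
finger_force: 0.0
```

```bash
python3 - <<'E'
from plan import *
s=state();print(s['t'],s['joint_pos'].round(3),s['tool_pos'],s['force'])
B=pt(219,55,17);delta(B,RH)
t=eyes.get_image('top')[:,:,::-1];c=eyes.get_image('scene')[:,:,::-1]
cv2.imwrite('pics/c2.png',np.hstack([crop(t,160,150,80,80,5),crop(c,250,110,90,90,4.445)]))
E
```

```text
5.1 [ 0.349  0.458  2.103 -1.013  0.176  2.854] [462.95887846 239.77615607 152.53237856] [ 0.52721078 -0.37764519 -0.47419933]
shift units [ 0.81  0.08 -2.17] turn units [-0.01 -0.11 -0.  ]
```

View pics/c2.png

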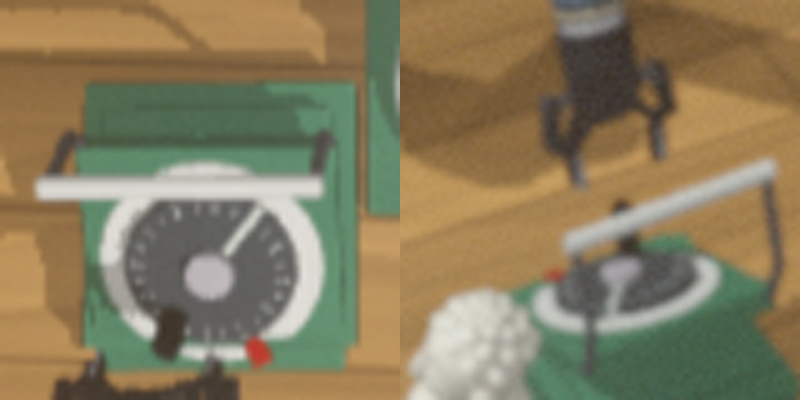

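Both crops show the wheel still untouched, with the gripper short of the handle at the panel's lower edge. The last joint has reached its limit because the wrist is near-singular at the full 30° lean. I'll lean 12° for the lower part of the turn and increase it towards the bar.

```bash
cat >> plan.py <<'E'
def RL(L): L=np.radians(L); return tgt(np.sin(L)*X-np.cos(L)*Z,-Y)
def tcp(phi,L,h=36,r=55,back=0): return pt(phi,r,h)+(19-back)*RL(L).as_matrix()[:,2]
E
python3 - <<'E'
from plan import *
A=tcp(219,12,back=90);B=tcp(219,12)
delta(A,RL(12));delta(B,p0=A);print(A,B)
E
```

```text
shift units [0.   0.05 0.69] turn units [-0.09  2.14 -0.  ]
shift units [ 0.62  0.02 -2.93] turn units [0. 0. 0.]
[463.12332512 241.34911542 173.25362621] [481.82397842 242.00215662  85.22034214]
```

{"api": "arm_command", "payload": {"commands": [[[-0.02, 0.3, 0], [0, 0.01, 0.2], 85], [[-0.02, 0.37, 0], [0, 0.01, 0.2], 85], [[-0.02, 0.37, 0], [0, 0.01, 0.2], 85], [[-0.01, 0.37, 0], [0, 0.01, 0.1], 85], [[-0.01, 0.37, 0], [0, 0.01, 0], 85], [[-0.01, 0.37, 0], [0, 0, 0], 85], [[0, 0, 0], [0, 0, 0], 85], [[0, 0, 0], [0, 0, 0], 85], [[0, 0, 0], [0, 0, 0], 85], [[0, 0, 0], [0, 0, 0], 85]]}}

```text
t: 6.45
tool_pos: [463.6, 239.3, 171.2]
ee_rot: [0.001, 0.993, 0.017, 0.113]
force: [-1.0, -0.3, 0.4]
width: 85.7
finger_force: 0.0
```

```bash
python3 - <<'E'
from plan import *
s=state();print(s['t'],s['joint_pos'].round(3),s['tool_pos'])
A=tcp(219,12,back=60);B=tcp(219,12)
delta(A,RL(12));delta(B,p0=A)
E
```

```text
6.45 [ 0.299  0.422  1.898 -0.113  0.608  1.922] [463.62373895 239.30918462 171.212493  ]
shift units [ 0.19  0.08 -0.91] turn units [0.04 0.12 0.01]
shift units [ 0.42  0.01 -1.96] turn units [0. 0. 0.]
```

{"api": "arm_command", "payload": {"commands": [[[0.02, 0.06, 0], [0.1, 0.05, -0.46], 85], [[0.02, 0.06, 0], [0.1, 0.04, -0.46], 85], [[0, 0, 0], [0.1, 0, -0.49], 85], [[0, 0, 0], [0.11, 0, -0.49], 85], [[0, 0, 0], [0.11, 0, -0.49], 85], [[0, 0, 0], [0.11, 0, -0.49], 85], [[0, 0, 0], [0, 0, 0], 85], [[0, 0, 0], [0, 0, 0], 50], [[0, 0, 0], [0, 0, 0], 50], [[0, 0, 0], [0, 0, 0], 50]]}}

```text
t: 7.7
tool_pos: [483.2, 242.1, 85.5]
ee_rot: [-0.002, 0.994, 0.016, 0.105]
force: [0.3, -0.1, 0.9]
width: 50.1
finger_force: 0.0
```

```bash
python3 - <<'E'
from plan import *
s=state();print(s['t'],s['joint_pos'].round(3),s['tool_pos'],s['force'])
B=tcp(219,12)
delta(B,RL(12))
E
```

```text
7.7 [ 0.286  0.601  1.909 -0.124  0.43   1.932] [483.21553722 242.1438189   85.53144521] [ 0.31977855 -0.14185643  0.85462075]
shift units [-0.05 -0.   -0.01] turn units [-0.01  0.01  0.01]
```

Now I'll close on the handle.

{"api": "arm_command", "payload": {"commands": [[[0, 0, 0], [0, 0, 0], 40], [[0, 0, 0], [0, 0, 0], 32], [[0, 0, 0], [0, 0, 0], 20], [[0, 0, 0], [0, 0, 0], 20], [[0, 0, 0], [0, 0, 0], 20], [[0, 0, 0], [0, 0, 0], 20], [[0, 0, 0], [0, 0, 0], 20], [[0, 0, 0], [0, 0, 0], 20], [[0, 0, 0], [0, 0, 0], 20], [[0, 0, 0], [0, 0, 0], 20]]}}

```text
t: 8.95
tool_pos: [482.9, 241.9, 85.1]
ee_rot: [-0.002, 0.994, 0.016, 0.105]
force: [-2.0, -1.7, 4.9]
width: 24.5
finger_force: 58.7
```

```bash
python3 - <<'E'
from plan import *
s=state();print(s['t'],s['tool_pos'],s['force'],s['width'])
# path: wheel cw
d=[];p0=tcp(219,12)
seq=[(219,12),(233,13),(248,15),(263,17),(278,19),(293,21),(308,23),(323,25),(338,26),(353,27),(368,28),(383,28)]
# sub-steps of ~5deg
out=[]
for (a,l),(b,m) in zip(seq,seq[1:]):
    for k in range(1,4):
        f0,f1=(k-1)/3,k/3
        p,q=tcp(a+(b-a)*f0,l+(m-l)*f0),tcp(a+(b-a)*f1,l+(m-l)*f1)
        out.append([*((q-p)/30).round(2),round(-(m-l)/3/8,2),round(a+(b-a)*f1)])
for o in out: print([float(x) for x in o])
E
```

```text
8.95 [482.90844054 241.94657862  85.09692682] [-1.97656327 -1.73353958  4.88205967] 24.518353921507288
[0.09, 0.12, 0.05, -0.04, 224.0]
[0.09, 0.11, 0.05, -0.04, 228.0]
[0.1, 0.1, 0.06, -0.04, 233.0]
[0.12, 0.09, 0.07, -0.08, 238.0]
[0.12, 0.08, 0.07, -0.08, 243.0]
[0.13, 0.07, 0.07, -0.08, 248.0]
[0.14, 0.06, 0.08, -0.08, 253.0]
[0.14, 0.04, 0.08, -0.08, 258.0]
[0.14, 0.03, 0.08, -0.08, 263.0]
[0.14, 0.02, 0.08, -0.08, 268.0]
[0.15, 0.0, 0.08, -0.08, 273.0]
[0.15, -0.01, 0.08, -0.08, 278.0]
[0.14, -0.02, 0.08, -0.08, 283.0]
[0.14, -0.04, 0.08, -0.08, 288.0]
[0.14, -0.05, 0.08, -0.08, 293.0]
[0.13, -0.06, 0.07, -0.08, 298.0]
[0.13, -0.08, 0.07, -0.08, 303.0]
[0.12, -0.09, 0.07, -0.08, 308.0]
[0.12, -0.1, 0.06, -0.08, 313.0]
[0.11, -0.11, 0.06, -0.08, 318.0]
[0.1, -0.12, 0.05, -0.08, 323.0]
[0.09, -0.13, 0.05, -0.04, 328.0]
[0.08, -0.14, 0.04, -0.04, 333.0]
[0.07, -0.14, 0.03, -0.04, 338.0]
[0.05, -0.15, 0.03, -0.04, 343.0]
[0.04, -0.15, 0.02, -0.04, 348.0]
[0.03, -0.16, 0.01, -0.04, 353.0]
[0.02, -0.16, 0.01, -0.04, 358.0]
[0.01, -0.16, 0.0, -0.04, 363.0]
[-0.0, -0.16, -0.01, -0.04, 368.0]
[-0.02, -0.16, -0.01, 0.0, 373.0]
[-0.03, -0.16, -0.02, 0.0, 378.0]
[-0.04, -0.15, -0.03, 0.0, 383.0]
```

{"api": "arm_command", "payload": {"commands": [[[0, -0.04, 0], [0.09, 0.12, 0.05], 20], [[0, -0.04, 0], [0.09, 0.11, 0.05], 20], [[0, -0.04, 0], [0.1, 0.1, 0.06], 20], [[0, -0.08, 0], [0.12, 0.09, 0.07], 20], [[0, -0.08, 0], [0.12, 0.08, 0.07], 20], [[0, -0.08, 0], [0.13, 0.07, 0.07], 20], [[0, -0.08, 0], [0.14, 0.06, 0.08], 20], [[0, -0.08, 0], [0.14, 0.04, 0.08], 20], [[0, -0.08, 0], [0.14, 0.03, 0.08], 20], [[0, -0.08, 0], [0.14, 0.02, 0.08], 20]]}}

```text
t: 10.2
tool_pos: [513.7, 262.0, 102.7]
ee_rot: [0.001, 0.989, 0.016, 0.145]
force: [-6.2, -0.3, -1.9]
width: 24.6
finger_force: 58.8
```

```bash
python3 - <<'E'
from plan import *
s=state();print(s['t'],s['joint_pos'].round(3),s['tool_pos'],s['force'],s['width'])
delta(tcp(268,17.7),RL(17.7))
g=s['tool_pos']-19*rot(s['ee_rot']).as_matrix()[:,2]-WC; q=np.array([g@U,g@Y]); print('phi',ph(q),'r',np.hypot(*q),'h',g@N)
phs,B=prof(eyes.get_image('top')); m=B.mean(1); i=m.argmax();print(phs[i],m[i])
E
```

```text
10.2 [ 0.324  0.593  1.861 -0.22   0.419  2.052] [513.73574782 262.0399928  102.67654209] [-6.17474301 -0.31148083 -1.91408991] 24.608062108055968
shift units [0.15 0.05 0.11] turn units [ 0.05 -0.12  0.02]
phi 262.2537033187665 r 54.150913306252626 h 35.243602746847486
85.5 182.29158
```

{"api": "arm_command", "payload": {"commands": [[[0, -0.08, 0], [0.15, 0, 0.08], 20], [[0, -0.08, 0], [0.15, -0.01, 0.08], 20], [[0, -0.08, 0], [0.14, -0.02, 0.08], 20], [[0, -0.08, 0], [0.14, -0.04, 0.08], 20], [[0, -0.08, 0], [0.14, -0.05, 0.08], 20], [[0, -0.08, 0], [0.13, -0.06, 0.07], 20], [[0, -0.08, 0], [0.13, -0.08, 0.07], 20], [[0, -0.08, 0], [0.12, -0.09, 0.07], 20], [[0, -0.08, 0], [0.12, -0.1, 0.06], 20], [[0, -0.08, 0], [0.11, -0.11, 0.06], 20]]}}

```text
t: 11.5
tool_pos: [557.2, 248.0, 126.9]
ee_rot: [-0.001, 0.979, 0.017, 0.205]
force: [-5.9, 5.1, 5.6]
width: 25.0
finger_force: 58.9
```

```bash
cat > st.py <<'E'
from plan import *
import sys
s=state();print(s['t'],s['joint_pos'].round(3),s['force'].round(1),s['width'])
a,l=map(float,sys.argv[1:3]); delta(tcp(a,l),RL(l))
g=s['tool_pos']-19*rot(s['ee_rot']).as_matrix()[:,2]-WC; q=np.array([g@U,g@Y]); print('phi',ph(q),'r',np.hypot(*q),'h',g@N)
t=eyes.get_image('top')[:,:,::-1]; phs,B=prof(t); m=B.mean(1); i=m.argmax();w=np.clip(m-100,0,None)*(abs(phs-phs[i])<12);print('line',phs[i],m[i],(w*phs).sum()/w.sum()); print('red',redphi(t))
E
python3 st.py 318 24.3
```

```text
11.5 [ 0.288  0.572  1.853 -0.33   0.333  2.116] [-5.9  5.1  5.6] 24.95637943079453
shift units [ 0.03 -0.04  0.05] turn units [ 0.04 -0.07  0.02]
phi 316.1401400118205 r 55.02146305131674 h 35.13977829598674
line 137.5 183.64673 137.70385899792174
red (np.float64(156.77968574243894), np.float64(88.61802759000398), array([211.15696203, 219.90126582]))
```

{"api": "arm_command", "payload": {"commands": [[[0, -0.08, 0], [0.1, -0.12, 0.05], 20], [[0, -0.04, 0], [0.09, -0.13, 0.05], 20], [[0, -0.04, 0], [0.08, -0.14, 0.04], 20], [[0, -0.04, 0], [0.07, -0.14, 0.03], 20], [[0, -0.04, 0], [0.05, -0.15, 0.03], 20], [[0, -0.04, 0], [0.04, -0.15, 0.02], 20], [[0, -0.04, 0], [0.03, -0.16, 0.01], 20], [[0, -0.04, 0], [0.02, -0.16, 0.01], 20], [[0, -0.04, 0], [0.01, -0.16, 0], 20], [[0, -0.04, 0], [0, -0.16, -0.01], 20]]}}

```text
t: 12.8
tool_pos: [574.2, 204.4, 135.5]
ee_rot: [-0.001, 0.971, 0.017, 0.238]
force: [-4.1, 5.7, 9.2]
width: 24.6
finger_force: 59.3
```

```bash
python3 st.py 368 28; python3 - <<'E'
from plan import *
a,b=tcp(368,28),tcp(383,28);print((b-a)/30)
p=tcp(387,28)
for k in range(386,334,-5): q=tcp(k-4,28); print(k-4,((q-p)/30).round(2)); p=q
E
```

```text
12.8 [ 0.199  0.554  1.904 -0.375  0.224  2.082] [-4.1  5.7  9.2] 24.591694861539317
shift units [-0.06 -0.05  0.  ] turn units [ 0.04 -0.05  0.01]
phi 6.169229556752203 r 56.4662879939387 h 34.94263638662079
line 97.0 124.89245 97.1942894585287
red (np.float64(156.7221553449873), np.float64(89.00140652618066), array([211.21446384, 219.96342477]))
[-0.09460122 -0.46477438 -0.06394961]
382 [0.05 0.15 0.03]
377 [0.04 0.15 0.03]
372 [0.03 0.16 0.02]
367 [0.02 0.16 0.01]
362 [0.01 0.16 0.01]
357 [-0.01  0.16 -0.  ]
352 [-0.02  0.16 -0.01]
347 [-0.03  0.16 -0.01]
342 [-0.04  0.15 -0.02]
337 [-0.05  0.15 -0.03]
332 [-0.06  0.14 -0.03]
```

{"api": "arm_command", "payload": {"commands": [[[0, 0, 0], [-0.03, -0.16, -0.01], 20], [[0, 0, 0], [-0.05, -0.16, -0.02], 20], [[0, 0, 0], [-0.05, -0.15, -0.03], 20], [[0, 0, 0], [-0.05, -0.15, -0.03], 20], [[0, 0, 0], [0, 0, 0], 20], [[0, 0, 0], [0, 0, 0], 20], [[0, 0, 0], [0, 0, 0], 20], [[0, 0, 0], [0, 0, 0], 20], [[0, 0, 0], [0, 0, 0], 20], [[0, 0, 0], [0, 0, 0], 20]]}}

```text
t: 14.1
tool_pos: [570.0, 185.0, 132.9]
ee_rot: [-0.001, 0.971, 0.017, 0.239]
force: [-0.1, 2.0, 6.5]
width: 24.8
finger_force: 58.9
```

```bash
python3 st.py 386 28; python3 - <<'E'
from plan import *
phs,B=prof(eyes.get_image('top')); m=B.mean(1); print([(int(a),int(b)) for a,b in zip(phs,m) if 190<a<222][::3])
t=eyes.get_image('top')[:,:,::-1];c=eyes.get_image('scene')[:,:,::-1]
cv2.imwrite('pics/c3.png',np.hstack([crop(t,160,150,80,80,5),crop(c,250,110,90,90,4.445)]))
E
```

```text
14.1 [ 0.16   0.55   1.935 -0.349  0.191  2.024] [-0.1  2.   6.5] 24.76388306981049
shift units [-0.04  0.04  0.01] turn units [ 0.05 -0.05  0.02]
phi 26.539094972243145 r 56.51175908307872 h 35.129365566669826
line 156.0 132.73862 156.85239814840665
red (np.float64(154.09838702807642), np.float64(90.20910629406072), array([212.17016807, 219.83823529]))
[(190, 81), (192, 80), (193, 80), (195, 80), (196, 80), (198, 80), (199, 80), (201, 80), (202, 80), (204, 81), (205, 81), (207, 81), (208, 81), (210, 81), (211, 81), (213, 82), (214, 82), (216, 83), (217, 83), (219, 84), (220, 85)]
```

View pics/c3.png

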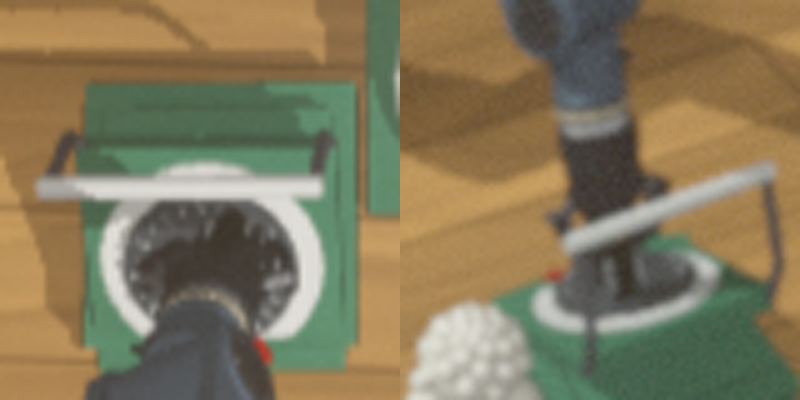

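Both crops show the handle held near the top and clear of the bar, about 50° past the mark. I'll come back anticlockwise, stopping slightly short.

{"api": "arm_command", "payload": {"commands": [[[0, 0, 0], [0.05, 0.15, 0.03], 20], [[0, 0, 0], [0.04, 0.15, 0.03], 20], [[0, 0, 0], [0.03, 0.16, 0.02], 20], [[0, 0, 0], [0.02, 0.16, 0.01], 20], [[0, 0, 0], [0.01, 0.16, 0.01], 20], [[0, 0, 0], [-0.01, 0.16, 0], 20], [[0, 0, 0], [-0.02, 0.16, -0.01], 20], [[0, 0, 0], [-0.03, 0.16, -0.01], 20], [[0, 0, 0], [-0.04, 0.15, -0.02], 20], [[0, 0, 0], [0, 0, 0], 20]]}}

```text
t: 15.55
tool_pos: [571.0, 226.7, 134.3]
ee_rot: [-0.0, 0.971, 0.016, 0.238]
force: [-0.2, -0.9, 6.5]
width: 24.3
finger_force: 59.1
```

{"api": "arm_command", "payload": {"commands": [[[0, 0, 0], [0, 0, 0], 20], [[0, 0, 0], [0, 0, 0], 20], [[0, 0, 0], [0, 0, 0], 30], [[0, 0, 0], [0, 0, 0], 50], [[0, 0, 0], [0, 0, 0], 70], [[0, 0, 0], [0, 0, 0], 70], [[0, 0, 0], [-0.25, 0, 0.43], 70], [[0, 0, 0], [-0.5, 0, 0.86], 70], [[0, 0, 0], [-0.5, 0, 0.86], 70], [[0, 0, 0], [-0.5, 0, 0.86], 70]]}}

```text
t: 16.8
tool_pos: [516.4, 226.5, 225.3]
ee_rot: [-0.0, 0.971, 0.017, 0.237]
force: [0.2, 0.3, -0.3]
width: 69.8
finger_force: 0.0
```

```bash
python3 st.py 342 28
```

```text
16.8 [ 0.278  0.346  1.921 -0.291  0.427  2.053] [ 0.2  0.3 -0.3] 69.7644458613627
shift units [ 1.78  0.03 -3.03] turn units [ 0.06 -0.07  0.02]
phi 340.76686261801433 r 54.80244635370655 h 141.2317308685696
line 73.0 103.53511 73.19615430876512
red (np.float64(156.66216094438687), np.float64(89.08240742533935), array([211.24177778, 219.97066667]))
```

{"api": "arm_command", "payload": {"commands": [[[0, 0, 0], [-0.2, 0.8, 0], 70], [[0, 0, 0], [0, 0.9, 0], 70], [[0, 0, 0], [0, 0.9, 0], 70], [[0, 0, 0], [0, 0.9, 0], 70], [[0, 0, 0], [0, 0.9, 0], 70], [[0, 0, 0], [0, 0, 0], 70], [[0, 0, 0], [0, 0, 0], 70], [[0, 0, 0], [0, 0, 0], 70], [[0, 0, 0], [0, 0, 0], 70], [[0, 0, 0], [0, 0, 0], 70]]}}

```text
t: 18.1
tool_pos: [511.6, 357.9, 223.9]
ee_rot: [0.0, 0.971, 0.016, 0.237]
force: [0.5, 0.4, -0.1]
width: 69.9
finger_force: 0.0
```

```bash
python3 st.py 342 28; python3 - <<'E'
from plan import *
r=[571.,226.7,134.3]; g=np.array(r)-19*RL(28).as_matrix()[:,2]-WC; q=np.array([g@U,g@Y]); print('grip phi',ph(q),np.hypot(*q))
t=eyes.get_image('top')[:,:,::-1];cv2.imwrite('/tmp/top1.png',t);phs,B=prof(t); 
for r0,r1 in((26,45),(45,62)):
    phs,B=prof(t,r0,r1); m=B.mean(1); k=(phs>145)&(phs<175); w=np.clip(m-np.median(m)-15,0,None)*k; print((w*phs).sum()/w.sum(), m[k].max())
cv2.imwrite('pics/c4.png',crop(t,160,150,80,80,7))
E
```

```text
18.1 [ 0.542  0.44   1.744 -0.435  0.58   2.401] [ 0.5  0.4 -0.1] 69.92844937158335
shift units [ 1.94 -4.35 -2.98] turn units [ 0.06 -0.08  0.03]
phi 288.787157867117 r 157.9994075951662 h 140.1089884404445
line 164.5 190.82434 164.66727188211925
red (np.float64(156.64070169313615), np.float64(88.97688496465632), array([211.23770492, 219.94899818]))
grip phi 343.08872358593214 55.717145573504105
164.51000250963742 190.60297
164.5231680665127 191.64719
```

View pics/c4.png

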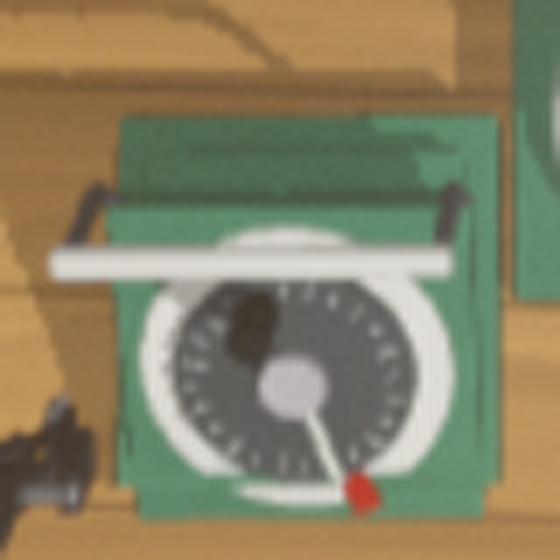

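The crop shows the line end at (341,474) and the red mark centred at (362,494), so the line is about 8° clockwise of the mark. I'll regrasp and turn about 8° further anticlockwise.

```bash
python3 - <<'E'
from plan import *
P=np.array([571,226.7,134.3]); n=np.array([-.5,0,.866])*100
delta(P+n,RL(28)); print((-n/30).round(2)); a,b,c=tcp(343.1,28,r=55.7),tcp(339.1,28,r=55.7),tcp(335.2,28,r=55.7); print((b-a)/30,(c-b)/30)
E
```

```text
shift units [ 0.31 -4.38 -0.1 ] turn units [ 0.06 -0.08  0.02]
[ 1.67 -0.   -2.89]
[-0.04061041  0.12126307 -0.02098879] [-0.04653029  0.11488525 -0.02453306]
```

{"api": "arm_command", "payload": {"commands": [[[0.03, -0.04, 0.01], [0.06, -0.88, -0.02], 70], [[0.03, -0.04, 0.01], [0.06, -0.88, -0.02], 70], [[0, 0, 0], [0.06, -0.88, -0.02], 70], [[0, 0, 0], [0.06, -0.87, -0.02], 70], [[0, 0, 0], [0.07, -0.87, -0.02], 70], [[0, 0, 0], [0, 0, 0], 70], [[0, 0, 0], [0.42, 0, -0.73], 70], [[0, 0, 0], [0.42, 0, -0.72], 70], [[0, 0, 0], [0, 0, 0], 70], [[0, 0, 0], [0, 0, 0], 70]]}}

```text
t: 19.45
tool_pos: [545.8, 227.6, 177.7]
ee_rot: [-0.004, 0.97, 0.017, 0.242]
force: [-0.7, -0.1, 0.7]
width: 69.9
finger_force: 0.0
```

```bash
python3 - <<'E'
from plan import *
print(state()['joint_pos'].round(3));delta([571,226.7,134.3],RL(28))
E
```

```text
[ 0.259  0.46   1.917 -0.356  0.304  2.11 ]
shift units [ 0.84 -0.03 -1.45] turn units [-0.    0.01 -0.  ]
```

{"api": "arm_command", "payload": {"commands": [[[0, 0, 0], [0.28, -0.01, -0.48], 70], [[0, 0, 0], [0.28, -0.01, -0.48], 70], [[0, 0, 0], [0.28, -0.01, -0.48], 70], [[0, 0, 0], [0, 0, 0], 70], [[0, 0, 0], [0, 0, 0], 50], [[0, 0, 0], [0, 0, 0], 38], [[0, 0, 0], [0, 0, 0], 30], [[0, 0, 0], [0, 0, 0], 20], [[0, 0, 0], [0, 0, 0], 20], [[0, 0, 0], [0, 0, 0], 20]]}}

```text
t: 20.7
tool_pos: [571.3, 226.3, 134.8]
ee_rot: [-0.004, 0.97, 0.017, 0.243]
force: [-3.4, -0.2, 5.2]
width: 24.8
finger_force: 58.6
```

```bash
python3 - <<'E'
from plan import *
s=state(); g=s['tool_pos']-19*rot(s['ee_rot']).as_matrix()[:,2]-WC; q=np.array([g@U,g@Y]); print('phi',ph(q),'r',np.hypot(*q),'h',g@N,s['force'],s['width'])
E
```

```text
phi 343.6345819541645 r 56.03231936700048 h 35.4538093161267 [-3.35881453 -0.15037857  5.22536846] 24.778634106119593
```

{"api": "arm_command", "payload": {"commands": [[[0, 0, 0], [-0.03, 0.09, -0.02], 20], [[0, 0, 0], [-0.03, 0.09, -0.02], 20], [[0, 0, 0], [-0.03, 0.07, -0.02], 20], [[0, 0, 0], [0, 0, 0], 20], [[0, 0, 0], [0, 0, 0], 20], [[0, 0, 0], [0, 0, 0], 20], [[0, 0, 0], [0, 0, 0], 20], [[0, 0, 0], [0, 0, 0], 20], [[0, 0, 0], [0, 0, 0], 20], [[0, 0, 0], [0, 0, 0], 20]]}}

```text
t: 21.95
tool_pos: [568.7, 233.2, 133.4]
ee_rot: [-0.004, 0.97, 0.017, 0.243]
force: [-3.4, -2.8, 9.6]
width: 24.8
finger_force: 59.1
```

```bash
python3 - <<'E'
from plan import *
s=state(); g=s['tool_pos']-19*rot(s['ee_rot']).as_matrix()[:,2]-WC; q=np.array([g@U,g@Y]); print('phi',ph(q),'r',np.hypot(*q),'h',g@N,s['force'],s['width'])
E
```

```text
phi 335.96834714286126 r 55.86461070997829 h 35.359821576002304 [-3.43892419 -2.80614658  9.61749549] 24.837429453617855
```

{"api": "arm_command", "payload": {"commands": [[[0, 0, 0], [0, 0, 0], 26], [[0, 0, 0], [0, 0, 0], 40], [[0, 0, 0], [0, 0, 0], 60], [[0, 0, 0], [0, 0, 0], 75], [[0, 0, 0], [-0.25, 0, 0.43], 75], [[0, 0, 0], [-0.5, 0, 0.86], 75], [[0, 0, 0], [-0.5, 0, 0.86], 75], [[0, 0, 0], [-0.5, 0, 0.86], 75], [[0, 0, 0], [-0.3, -0.5, 0.5], 75], [[0, 0, 0], [0, -0.9, 0], 75]]}}

```text
t: 23.2
tool_pos: [506.4, 192.4, 240.0]
ee_rot: [-0.005, 0.97, 0.018, 0.244]
force: [-0.4, -0.3, 0.3]
width: 74.9
finger_force: 0.0
```

{"api": "arm_command", "payload": {"commands": [[[0, 0, 0], [0, -0.9, 0], 75], [[0, 0, 0], [0, -0.9, 0], 75], [[0, 0, 0], [0, -0.9, 0], 75], [[0, 0, 0], [0, -0.9, 0], 75], [[0, 0, 0], [0, -0.9, 0], 75], [[0, 0, 0], [0, -0.9, 0], 75], [[0, 0, 0], [0, -0.9, 0], 75], [[0, 0, 0], [0, -0.9, 0], 75], [[0, 0, 0], [0, 0, 0], 75], [[0, 0, 0], [0, 0, 0], 75]]}}

```text
t: 24.45
tool_pos: [506.5, -23.6, 237.9]
ee_rot: [-0.005, 0.97, 0.017, 0.242]
force: [0.6, 0.5, -0.3]
width: 75.0
finger_force: 0.0
```

```bash
python3 - <<'E'
from plan import *
s=state();print(s['t'],s['joint_pos'].round(3),s['tool_pos'])
t=eyes.get_image('top')[:,:,::-1];c=eyes.get_image('scene')[:,:,::-1];cv2.imwrite('/tmp/top2.png',t);cv2.imwrite('/tmp/scene2.png',c)
print(redphi(t))
for r0,r1 in((26,45),(45,62),(26,70)):
    phs,B=prof(t,r0,r1); m=B.mean(1); k=(phs>142)&(phs<175); w=np.clip(m-np.median(m)-15,0,None)*k; print((w*phs).sum()/w.sum(), m[k].max())
cv2.imwrite('pics/c5.png',np.hstack([crop(t,185,185,45,45,9),crop(t,220,125,80,81,5)]))
E
```

```text
24.45 [-0.384  0.233  2.069  0.478  0.43   0.756] [506.4534479  -23.63891637 237.87901469]
(np.float64(156.7380247670597), np.float64(90.36398177477845), array([211.34923858, 220.21116751]))
158.94647672104813 189.83473
157.0613133170777 189.39737
157.8373473665229 189.28143
```

View pics/c5.png

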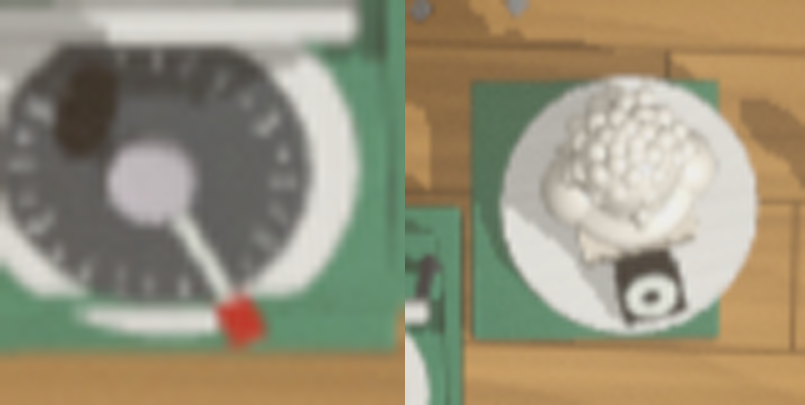

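The crop shows the white line running into the red mark, and the target now faces the robot side at about (650,297) in the right half. I'll refine the line and mark residual.

```bash
python3 - <<'E'
from plan import *
def ridge(t,p0):
    g=t.astype(np.float32).mean(2); pts=[]
    for r in range(26,66,2):
        a=np.arange(p0-14,p0+14,.5); P=np.array([proj('top',pt(x,r,0)) for x in a]).astype(np.float32)
        m=cv2.remap(g,P[:,0].reshape(1,-1),P[:,1].reshape(1,-1),cv2.INTER_CUBIC)[0]
        w=np.clip(m-m.min()-.45*(m.max()-m.min()),0,None)*(abs(a-a[m.argmax()])<8); x=np.radians((w*a).sum()/w.sum()); pts.append([r*np.cos(x),-r*np.sin(x)])
    pts=np.array(pts); vx,vy,x0,y0=cv2.fitLine(pts.astype(np.float32),cv2.DIST_HUBER,0,.01,.01).ravel()
    if vx*x0+vy*y0<0: vx,vy=-vx,-vy
    off=x0*vy-y0*vx; return ph((vx,vy)),off,np.array([vx,vy]),np.array([x0,y0])
L=[]
for f,p in(('top0',39),('top1',164.5),('top2',157.8)):
    t=cv2.imread(f'/tmp/{f}.png'); r=ridge(t,p); L.append(r); print(f,'dir',r[0],'offset from centre',r[1])
# true centre: lines pass through it
A=np.array([[l[2][1],-l[2][0]] for l in L[:3]]); b=np.array([l[1] for l in L[:3]]); c=np.linalg.lstsq(A,b,rcond=None)[0]; print('centre uv',c,'res',A@c-b)
for f in('top0','top1','top2'):
    t=cv2.imread(f'/tmp/{f}.png'); q=uv(redphi(t)[2]); print(f,'red about WC',ph(q),'about c',ph(q-c))
# red extent
h=cv2.cvtColor(t,cv2.COLOR_BGR2HSV).astype(int); print(h[214:226,206:218,1]*((h[214:226,206:218,0]<8)|(h[214:226,206:218,0]>168)))
E
```

```text
top0 dir 38.189716 offset from centre 0.6596546
top1 dir 163.29631 offset from centre 1.0010386
top2 dir 154.4738 offset from centre 2.3728228
centre uv [-2.3895526  0.9175308] res [ 0.09657812  0.56458616 -0.5151391 ]
top0 red about WC 156.7826809846689 about c 155.60429306641464
top1 red about WC 156.6523235408353 about c 155.47562952255896
top2 red about WC 156.7380247670597 about c 155.5818835854883
[[  0   0   0   0   0   0   0   0   0   0   0   0]
 [  0   0   0   0   0   0   0   0   0   0   0   0]
 [  0   0   0   0   0   0   0   0   0   0   0   0]
 [  0   0   0   0   0  59   0   0   0   0   0   0]
 [  0   0   0   0  92 130 136   0   0   0   0   0]
 [  0   0   0 131 171 183 183   0   0   0   0   0]
 [  0   0   0 108 188 192 195 171   0   0   0   0]
 [  0   0   0   0 164 190 189 179   0   0   0   0]
 [  0   0   0   0   0 177 166   0   0   0   0   0]
 [  0   0   0   0   0   0   0   0   0   0   0   0]
 [  0   0   0   0   0   0   0   0   0   0   0   0]
 [  0   0   0   0   0   0   0   0   0   0   0   0]]
```

The dial agrees within about 1°: line at about 155.5° and mark at 155.6° about the refined centre. Next, the target and scanner.

```bash
python3 - <<'E'
from plan import *
t=cv2.imread('/tmp/top2.png');c=cv2.imread('/tmp/scene2.png')
gt=t.mean(2);
blk=(gt<110); b=blob(t,blk,258,172,282,192); print('block+dot?',b[0],b[1])
# target white blob inside block: fill block contour
cn=max(cv2.findContours(b[2].astype(np.uint8),0,2)[0],key=len); hull=cv2.convexHull(cn); m=np.zeros(gt.shape,np.uint8); cv2.fillPoly(m,[hull],1)
w=(m==1)&(gt>120); wb=blob(t,w,255,170,285,195); print('white',wb[0],wb[1])
ys,xs=np.nonzero(wb[2]); hw=cv2.convexHull(np.c_[xs,ys]); M=cv2.moments(hw); px=np.array([M['m10'],M['m01']])/M['m00']; print(px, gt[int(px[1])-4:int(px[1])+5,int(px[0])-5:int(px[0])+6].astype(int))
T=onz('top',px,100); print('T',T)
ht=cv2.cvtColor(t,cv2.COLOR_BGR2HSV).astype(int)
d=blob(t,(ht[...,1]<40)&(gt>120),230,130,300,200); ys,xs=np.nonzero(d[2]); P=np.array([onz('top',p,70)[:2] for p in np.c_[xs,ys]]).astype(np.float32); h=cv2.convexHull(P); (e,ax,an)=cv2.fitEllipse(h); print('disc ell',e,ax, cv2.minEnclosingCircle(P))
for A in(np.array(e),np.array(cv2.minEnclosingCircle(P)[0])): v=T[:2]-A; print('dist',np.hypot(*v),'az',np.degrees(np.arctan2(v[1],v[0])))
print('scene pred',proj('scene',T), 'view vec')
q=proj('scene',T).astype(int); print(c.mean(2)[q[1]-8:q[1]+9,q[0]-8:q[0]+9].astype(int))
E
```

```text
block+dot? [266.94915254 178.20338983] 59
white [267.55172414 181.79310345] 29
[267.43650794 181.84920635] [[ 97  79  77  76  75  75  75  74  74  75  80]
 [ 90  73  74  76  73  73  76  77  78  75  77]
 [ 94  73  73  76  78  85  97 111 112 102  87]
 [ 91  73  74  90 119 143 165 177 175 169 141]
 [102  75  85 128 179 199 212 215 215 214 197]
 [118  82 114 183 214 214 204 200 205 218 218]
 [127  95 156 212 217 200 153 129 158 210 220]
 [135 106 176 216 215 164 104  92 131 202 218]
 [157 105 159 214 215 184 147 147 177 215 217]]
T [635.20139229 -69.70407372 100.        ]
disc ell (708.4901733398438, -53.32225799560547) (222.616943359375, 227.33828735351562) ((708.8965454101562, -54.42082214355469), 114.31838989257812)
dist 75.0973322652965 az -167.40012489749367
dist 75.2632272183527 az -168.28380943731665
scene pred [253.59972792 208.17201406] view vec
[[133 134 132 132 136 146 180 207 218 220 216 207 197 188 180 165 157]
 [128 134 133 134 135 154 193 214 225 225 223 220 214 203 194 182 171]
 [133 132 131 133 139 164 196 220 225 225 225 223 218 210 198 191 182]
 [132 135 131 135 140 168
[... 269 characters left out ...]
156 168 185 204 218 227 229 229 222 215 209 201 198 202 210]
 [137 149 171 187 198 211 222 229 231 228 221 215 211 201 194 197 208]
 [129 147 169 186 200 213 221 227 228 226 220 213 207 198 191 195 205]
 [104 117 142 164 191 211 216 223 222 220 215 211 205 197 189 191 205]
 [114 103 105 132 175 204 214 216 216 213 211 207 199 192 188 192 208]
 [156 138 119 129 164 193 206 209 209 206 204 199 194 186 186 197 208]
 [187 172 160 156 171 188 198 201 201 201 196 193 186 178 180 192 203]
 [201 194 186 184 186 187 191 190 192 191 187 183 179 173 172 182 189]
 [204 200 194 192 190 190 187 182 180 180 176 172 168 163 165 168 174]
 [202 202 197 187 183 187 187 180 173 167 163 161 159 158 158 160 159]]
```

```bash
python3 - <<'E'
from plan import *
t=cv2.imread('/tmp/top2.png');g=t.mean(2)
print(g[176:194,260:280].astype(int))
w=np.clip(170-g[181:188,266:273],0,None); ys,xs=np.mgrid[181:188,266:273]; dot=np.array([(w*xs).sum(),(w*ys).sum()])/w.sum(); print('dot',dot)
for z in(97,100,103):
    T=onz('top',dot,z); v=T[:2]-[708.7,-54]; print(z,T,np.hypot(*v),np.degrees(np.arctan2(v[1],v[0])))
E
```

```text
[[161 156 143 113  95  95  88  79  77  76  77  75  91 151 201 216 219 219
  219 220]
 [156 136  97  79  77  76  75  75  75  74  74  75  80 110 160 214 219 218
  218 218]
 [174 155  90  73  74  76  73  73  76  77  78  75  77  86 135 212 219 218
  219 218]
 [178 163  94  73  73  76  78  85  97 111 112 102  87  81 118 204 216 218
  217 217]
 [179 160  91  73  74  90 119 143 165 177 175 169 141 106 104 179 215 219
  220 219]
 [180 171 102  75  85 128 179 199 212 215 215 214 197 169 112 163 214 219
  221 220]
 [179 174 118  82 114 183 214 214 204 200 205 218 218 210 139 157 215 220
  220 220]
 [180 173 127  95 156 212 217 200 153 129 158 210 220 216 151 139 214 220
  219 220]
 [179 175 135 106 176 216 215 164 104  92 131 202 218 213 136 121 204 218
  218 219]
 [182 177 157 105 159 214 215 184 147 147 177 215 217 200 123 103 181 216
  219 216]
 [187 179 172 110 143 199 215 213 198 200 215 217 202 154  98 109 174 213
  209 198]
 [198 183 175 126 100 148 194 201 202 202 206 198 166 133 143 169 198 199
  175 139]
 [216 199 192 152  92  96 129 149 163 167 174 177 182 182 195 205 200 163
  132 121]
 [220 218 214 183 129 125 161 168 182 185 197 212 206 195 191 175 143 127
  121 121]
 [206 206 210 206 175 172 203 204 202 200 197 197 173 139 134 127 121 120
  120 120]
 [153 158 173 178 179 176 176 170 159 155 136 134 126 120 119 118 118 119
  117 118]
 [122 122 127 129 130 129 128 125 123 122 118 118 119 118 121 121 121 121
  122 120]
 [119 119 119 120 120 120 120 120 120 120 122 120 120 123 123 126 129 129
  129 130]]
dot [268.82084691 183.95982628]
97 [626.52573495 -75.91656434  97.        ] 85.04672615311948 -165.06635202317747
100 [626.29956875 -75.88532008 100.        ] 85.25724781174222 -165.1258082833363
103 [626.07340256 -75.85407582 103.        ] 85.46786082617655 -165.18497157838095
```

```bash
cat > scan.py <<'E'
from plan import *
az=np.radians(-6.4); xs=np.array([np.cos(az),np.sin(az),0]); ys=np.array([-np.sin(az),np.cos(az),0])
S0=R.from_matrix(np.c_[xs,ys,Z]); a=np.radians(28)
R0=tgt(np.sin(a)*xs-np.cos(a)*Z,-ys); G0=np.array([471,-365.2,33.]); zt=R0.as_matrix()[:,2]
T=np.array([626.3,-75.9,100]); o=np.radians(-165.1); nt=np.array([np.cos(o),np.sin(o),1])/2**.5
d=-nt; y1=np.cross(Z,d); y1/=np.linalg.norm(y1); S1=R.from_matrix(np.c_[d,y1,np.cross(d,y1)])
R1=S1*S0.inv()*R0; NOSE=T+80*nt; G1=NOSE-87.5*d+5*S1.as_matrix()[:,2]
P0=G0+19*zt; P1=G1+19*R1.as_matrix()[:,2]
E
python3 - <<'E'
from scan import *
A=P0-100*zt
print(A,P0,P1,R1.as_matrix()[:,2]); delta(A,R0); delta(P0,p0=A); delta(P1,R1,p0=P0+[0,0,120],r0=R0)
E
```

```text
[ 433.20979198 -360.961149    104.51875502] [ 479.86436978 -366.19429838   16.22399574] [ 509.89042027 -106.87419424  203.80612939] [-0.28254102 -0.07517835 -0.95630476]
shift units [ -2.44 -11.26  -4.44] turn units [-0.    0.   -1.06]
shift units [ 1.56 -0.17 -2.94] turn units [0. 0. 0.]
shift units [1.   8.64 2.25] turn units [-0.42  5.64  2.52]
```

{"api": "arm_command", "payload": {"commands": [[[0, 0, -0.08], [-0.19, -0.87, -0.1], 75], [[0, 0, -0.08], [-0.19, -0.87, -0.2], 75], [[0, 0, -0.08], [-0.19, -0.87, -0.3], 75], [[0, 0, -0.08], [-0.19, -0.87, -0.35], 75], [[0, 0, -0.08], [-0.19, -0.87, -0.35], 75], [[0, 0, -0.08], [-0.19, -0.87, -0.35], 75], [[0, 0, -0.08], [-0.19, -0.87, -0.35], 75], [[0, 0, -0.08], [-0.19, -0.87, -0.4], 75], [[0, 0, -0.08], [-0.19, -0.87, -0.4], 75], [[0, 0, -0.08], [-0.19, -0.87, -0.4], 75]]}}

```text
t: 25.8
tool_pos: [450.3, -285.3, 141.3]
ee_rot: [0.009, 0.97, -0.037, 0.242]
force: [-0.1, -0.3, -0.2]
width: 74.6
finger_force: 0.0
```

{"api": "arm_command", "payload": {"commands": [[[0, 0, -0.08], [-0.18, -0.86, -0.4], 75], [[0, 0, -0.08], [-0.18, -0.86, -0.4], 75], [[0, 0, -0.08], [-0.18, -0.86, -0.4], 75], [[0, 0, 0], [0, 0, 0], 75], [[0, 0, 0], [0, 0, 0], 75], [[0, 0, 0], [0, 0, 0], 75], [[0, 0, 0], [0, 0, 0], 75], [[0, 0, 0], [0, 0, 0], 75], [[0, 0, 0], [0, 0, 0], 75], [[0, 0, 0], [0, 0, 0], 75]]}}

```text
t: 27.05
tool_pos: [433.8, -362.7, 105.7]
ee_rot: [0.013, 0.969, -0.054, 0.242]
force: [-0.6, -0.8, 1.0]
width: 74.9
finger_force: 0.0
```

```bash
python3 - <<'E'
from scan import *
s=state();print(s['t'],s['joint_pos'].round(3),s['tool_pos'])
delta(P0,R0)
E
```

```text
27.05 [-1.112  0.598  1.984  1.001  0.49  -0.316] [ 433.80239622 -362.74640206  105.67357234]
shift units [ 1.54 -0.11 -2.98] turn units [ 0.    0.   -0.01]
```

{"api": "arm_command", "payload": {"commands": [[[0, 0, 0], [0.31, -0.03, -0.6], 75], [[0, 0, 0], [0.31, -0.02, -0.6], 75], [[0, 0, 0], [0.31, -0.02, -0.6], 75], [[0, 0, 0], [0.31, -0.02, -0.6], 75], [[0, 0, 0], [0.3, -0.02, -0.58], 75], [[0, 0, 0], [0, 0, 0], 75], [[0, 0, 0], [0, 0, 0], 60], [[0, 0, 0], [0, 0, 0], 48], [[0, 0, 0], [0, 0, 0], 40], [[0, 0, 0], [0, 0, 0], 40]]}}

```text
t: 28.3
tool_pos: [480.0, -366.3, 16.7]
ee_rot: [0.014, 0.969, -0.054, 0.242]
force: [0.1, -0.6, -0.3]
width: 40.0
finger_force: 0.0
```

```bash
python3 - <<'E'
from scan import *
s=state();print(s['t'],s['joint_pos'].round(3),s['tool_pos'],s['force'])
delta(P0,R0)
t=eyes.get_image('top')[:,:,::-1];c=eyes.get_image('scene')[:,:,::-1]
cv2.imwrite('pics/c6.png',np.hstack([crop(t,300,180,70,70,5.7),crop(c,135,170,70,70,5.7)]))
E
```

```text
28.3 [-1.028  0.802  1.923  1.322  0.395 -0.588] [ 479.95334845 -366.29443505   16.69119726] [ 0.08977948 -0.62293082 -0.32136447]
shift units [-0.    0.   -0.02] turn units [ 0.    0.01 -0.01]
```

View pics/c6.png

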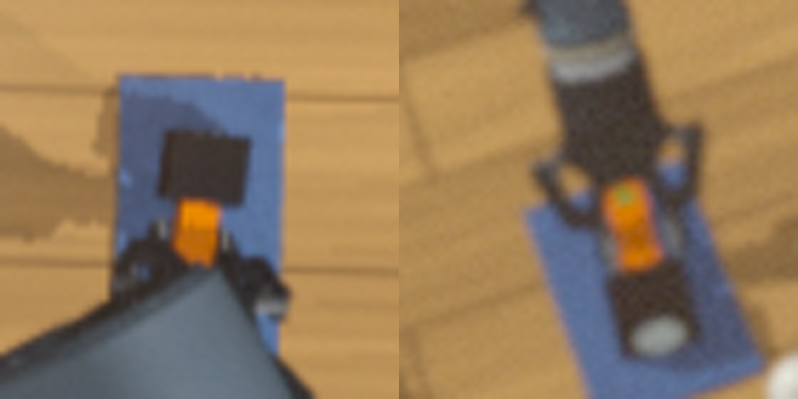

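The crops show the fingers straddling the orange handle evenly, behind the black head. Closing now.

{"api": "arm_command", "payload": {"commands": [[[0, 0, 0], [0, 0, 0], 32], [[0, 0, 0], [0, 0, 0], 20], [[0, 0, 0], [0, 0, 0], 20], [[0, 0, 0], [0, 0, 0], 20], [[0, 0, 0], [0, 0, 0], 20], [[0, 0, 0], [0, 0, 0], 20], [[0, 0, 0], [0, 0, 0.2], 20], [[0, 0, 0], [0, 0, 0.5], 20], [[0, 0, 0], [0, 0, 0.8], 20], [[0, 0, 0], [0, 0, 0.8], 20]]}}

```text
t: 29.65
tool_pos: [479.4, -364.1, 84.8]
ee_rot: [0.011, 0.969, -0.053, 0.241]
force: [0.1, -0.7, -3.2]
width: 29.0
finger_force: 59.4
```

```bash
python3 - <<'E'
from scan import *
s=state();print(s['t'],s['joint_pos'].round(3),s['tool_pos'],s['force'],s['ft_torque'],s['width'],s['finger_force'])
delta(P1,R1)
E
```

```text
29.65 [-1.027  0.661  1.911  1.     0.46  -0.236] [ 479.40684487 -364.08350052   84.81362536] [ 0.06082014 -0.69895279 -3.17678595] [-0.01787659  0.45770055 -0.04112928] 28.973688864334427 59.41774070262909
shift units [1.02 8.57 3.97] turn units [-0.45  5.62  2.51]
```

{"api": "arm_command", "payload": {"commands": [[[-0.035, 0.432, 0.193], [0.08, 0.3, 0.95], 20], [[-0.035, 0.432, 0.193], [0.08, 0.3, 0.95], 20], [[-0.035, 0.432, 0.193], [0.08, 0.3, 0.95], 20], [[-0.035, 0.432, 0.193], [0.08, 0.8, 0.11], 20], [[-0.035, 0.432, 0.193], [0.08, 0.8, 0.11], 20], [[-0.035, 0.432, 0.193], [0.08, 0.8, 0.11], 20], [[-0.035, 0.432, 0.193], [0.08, 0.8, 0.11], 20], [[-0.035, 0.432, 0.193], [0.08, 0.8, 0.11], 20], [[-0.035, 0.432, 0.193], [0.08, 0.8, 0.11], 20], [[-0.035, 0.432, 0.193], [0.08, 0.8, 0.11], 20]]}}

```text
t: 30.9
tool_pos: [502.5, -169.4, 192.0]
ee_rot: [0.019, 0.994, 0.087, -0.057]
force: [-0.6, 0.1, -3.9]
width: 29.6
finger_force: 59.5
```

{"api": "arm_command", "payload": {"commands": [[[-0.035, 0.432, 0.193], [0.08, 0.75, 0.11], 20], [[-0.035, 0.432, 0.193], [0.08, 0.7, 0.11], 20], [[-0.035, 0.432, 0.193], [0.06, 0.6, 0.11], 20], [[0, 0, 0], [0, 0, 0], 20], [[0, 0, 0], [0, 0, 0], 20], [[0, 0, 0], [0, 0, 0], 20], [[0, 0, 0], [0, 0, 0], 20], [[0, 0, 0], [0, 0, 0], 20], [[0, 0, 0], [0, 0, 0], 20], [[0, 0, 0], [0, 0, 0], 20]]}}

```text
t: 32.15
tool_pos: [510.7, -109.9, 202.6]
ee_rot: [0.021, 0.981, 0.128, -0.143]
force: [1.2, 0.6, -3.3]
width: 29.3
finger_force: 59.6
```

```bash
python3 - <<'E'
from scan import *
s=state();print(s['t'],s['joint_pos'].round(3),s['tool_pos'],s['width'])
delta(P1,R1)
t=eyes.get_image('top')[:,:,::-1];c=eyes.get_image('scene')[:,:,::-1];cv2.imwrite('/tmp/top3.png',t);cv2.imwrite('/tmp/scene3.png',c)
cv2.imwrite('pics/c7.png',np.hstack([crop(t,220,130,90,90,4.44),crop(c,195,140,90,90,4.44)]))
sm=S1.as_matrix()
for nm,l in(('nose',0),('headback',-55)): print(nm,[proj('top',NOSE+l*d+22*sm[:,2]+k*31*sm[:,1]).round(1).tolist() for k in(1,-1)])
E
```

```text
32.15 [-0.332  0.541  1.542 -0.17   1.303  1.045] [ 510.66406758 -109.87042493  202.62548085] 29.34287710218701
shift units [-0.03  0.1   0.04] turn units [0.02 0.05 0.  ]
nose [[264.0, 194.1], [278.7, 190.6]]
headback [[266.2, 203.0], [281.3, 199.4]]
```

View pics/c7.png

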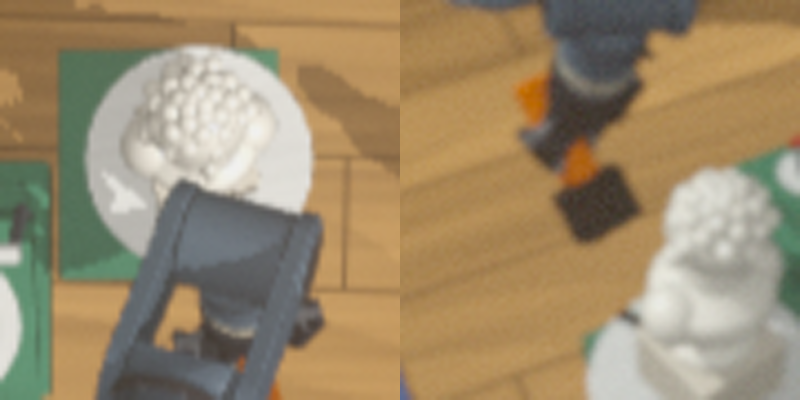

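The crops show the scanner held nose-down with its head aimed towards the block, and the wrist clear of the bust. I'll check the head's pose and trim the last 3 mm.

```bash
python3 - <<'E'
from scan import *
s=state();c=cv2.imread('/tmp/scene3.png');h=cv2.cvtColor(c,cv2.COLOR_BGR2HSV).astype(int)
# actual scanner pose implied by the tool pose
Rt=rot(s['ee_rot']); S=Rt*R0.inv()*S0; sm=S.as_matrix(); G=s['tool_pos']-19*Rt.as_matrix()[:,2]; nose=G+87.5*sm[:,0]-5*sm[:,2]
print('nose',nose,'aim',sm[:,0],'dist',np.linalg.norm(nose-T),'miss',np.linalg.norm(np.cross(T-nose,sm[:,0])))
q=[proj('scene',nose+l*sm[:,0]+22*sm[:,2]+k*31*sm[:,1]) for l,k in((0,1),(0,-1),(-55,-1),(-55,1))]; q=np.array(q); print('pred corners',q.round(1).tolist(),q.mean(0))
b=blob(c,(h[...,2]<75),226,174,246,200); ys,xs=np.nonzero(b[2]); r=cv2.minAreaRect(np.c_[xs,ys].astype(np.float32)); print(b[0],b[1],cv2.boxPoints(r).round(1).tolist())
E
```

```text
nose [572.76989303 -93.49682646 155.80064746] aim [ 0.68854913  0.17988134 -0.70252601] dist 79.3021620792712 miss 3.5007359632053823
pred corners [[250.4, 187.6], [238.6, 194.9], [232.5, 183.2], [244.4, 176.0]] [241.46809796 185.4376086 ]
[239.06976744 185.75193798] 129 [[231.0, 184.0], [242.60000610351562, 178.1999969482422], [247.1999969482422, 187.39999389648438], [235.60000610351562, 193.1999969482422]]
```

{"api": "arm_command", "payload": {"commands": [[[0.02, 0.05, 0], [-0.03, 0.1, 0.04], 20], [[0, 0, 0], [0, 0, 0], 20], [[0, 0, 0], [0, 0, 0], 20], [[0, 0, 0], [0, 0, 0], 20], [[0, 0, 0], [0, 0, 0], 20], [[0, 0, 0], [0, 0, 0], 20], [[0, 0, 0], [0, 0, 0], 20], [[0, 0, 0], [0, 0, 0], 20], [[0, 0, 0], [0, 0, 0], 20], [[0, 0, 0], [0, 0, 0], 20]]}}

```text
t: 33.5
tool_pos: [509.8, -106.8, 203.8]
ee_rot: [0.019, 0.981, 0.128, -0.146]
force: [-0.1, -0.7, -2.4]
width: 28.9
finger_force: 59.6
```

```bash
python3 - <<'E'
from scan import *
s=state();c=eyes.get_image('scene')[:,:,::-1]
Rt=rot(s['ee_rot']); S=Rt*R0.inv()*S0; sm=S.as_matrix(); G=s['tool_pos']-19*Rt.as_matrix()[:,2]; nose=G+87.5*sm[:,0]-5*sm[:,2]
print('nose',nose,'dist',np.linalg.norm(nose-T),'miss',np.linalg.norm(np.cross(T-nose,sm[:,0])),'ang',np.degrees(np.arccos(sm[:,0]@d)))
q=np.array([proj('scene',nose+l*sm[:,0]+22*sm[:,2]+k*31*sm[:,1]) for l,k in((0,1),(0,-1),(-55,-1),(-55,1))]);print(q.round(1).tolist())
g=c.mean(2); print(g[174:199,226:256].astype(int))
E
```

```text
nose [571.55398847 -90.36460431 156.57725116] dist 80.04583627859755 miss 0.0974413004077802 ang 0.022115582996622724
[[250.9, 187.0], [239.2, 194.4], [233.1, 182.8], [245.0, 175.5]]
[[ 70  59  57  56  59  64  74  89  88  99  97 102 107 116 126 127 131 131
  131 127 130 134 132 131 128 129 129 128 127 123]
 [ 93  70  62  59  67  74  82  93  91  98  96 101 106 113 117 124 125 124
  125 127 129 131 128 129 129 128 125 124 128 128]
 [110  87  78  68  75  83  91  96  95 100  98  98 100 105 105 104 102 103
  108 117 125 126 126 128 128 129 131 128 129 131]
 [123 112  99  93  92  93 100  97  92  96  95  88  93  92  89  77  73  73
   85 102 117 128 130 129 134 133 133 131 133 131]
 [128 124 115 112 111 104  95  97  95 100  94  92  87  83  70  58  55  58
   67  86 106 125 129 134 135 132 130 128 132 130]
 [128 131 128 123 124 115 100  90 100  95  95  86  82  67  61  55  58  50
   60  76  98 120 127 128 132 130 129 128 125 127]
 [130 128 129 131 125 118 107  91  85  91  81  74  65  59  53  51  53  57
   53  65  86 113 119 130 128 126 127 128 127 125]
 [129 133 132 130 125 113  96  80  83  73 
[... 1508 characters left out ...]
 80  85  97 112 123 131
  132 136 134 136 138 133 136 137 135 141 156 180]
 [128 126 127 127 125 125 123 125 117 111 106 105 110 112 121 124 134 134
  136 134 136 134 134 136 138 135 137 139 159 182]
 [127 123 125 125 123 129 127 131 130 126 126 125 128 131 129 132 136 135
  134 134 134 135 137 133 138 134 137 149 176 197]
 [123 126 127 123 131 130 130 136 135 133 133 133 128 132 133 135 132 134
  134 135 135 132 136 133 134 138 146 168 194 211]
 [126 130 128 134 133 130 136 134 132 132 133 130 132 133 134 134 135 134
  136 132 133 132 135 136 136 140 165 187 207 213]
 [129 134 132 133 133 132 132 132 135 133 132 137 133 132 133 131 135 133
  133 131 136 134 137 132 139 155 185 205 211 208]]
```

The aim agrees with the tool pose: 80.0 mm distance and 0.1 mm miss. The scene view agrees to about a pixel, allowing for the visible side face. I'll hold one more second and then plan the return.

{"api": "arm_command", "payload": {"commands": [[[0, 0, 0], [0, 0, 0], 20], [[0, 0, 0], [0, 0, 0], 20], [[0, 0, 0], [0, 0, 0], 20], [[0, 0, 0], [0, 0, 0], 20], [[0, 0, 0], [0, 0, 0], 20], [[0, 0, 0], [0, 0, 0], 20], [[0, 0, 0], [0, 0, 0], 20], [[0, 0, 0], [0, 0, 0], 20], [[0, 0, 0], [0, 0, 0], 20], [[0, 0, 0], [0, 0, 0], 20]]}}

```text
t: 34.8
tool_pos: [509.8, -106.8, 203.8]
ee_rot: [0.019, 0.981, 0.128, -0.146]
force: [0.3, -0.2, -2.7]
width: 28.9
finger_force: 59.6
```

{"api": "arm_command", "payload": {"commands": [[[0.035, -0.432, -0.193], [-0.06, -0.6, -0.05], 20], [[0.035, -0.432, -0.193], [-0.08, -0.7, -0.11], 20], [[0.035, -0.432, -0.193], [-0.08, -0.75, -0.11], 20], [[0.035, -0.432, -0.193], [-0.08, -0.8, -0.11], 20], [[0.035, -0.432, -0.193], [-0.08, -0.8, -0.11], 20], [[0.035, -0.432, -0.193], [-0.08, -0.8, -0.11], 20], [[0.035, -0.432, -0.193], [-0.08, -0.8, -0.11], 20], [[0.035, -0.432, -0.193], [-0.08, -0.8, -0.11], 20], [[0.035, -0.432, -0.193], [-0.08, -0.8, -0.11], 20], [[0.035, -0.432, -0.193], [-0.08, -0.8, -0.11], 20]]}}

```text
t: 36.05
tool_pos: [485.9, -336.8, 172.5]
ee_rot: [0.013, 0.988, -0.011, 0.153]
force: [-0.7, -0.1, -1.7]
width: 29.1
finger_force: 59.6
```

{"api": "arm_command", "payload": {"commands": [[[0.035, -0.432, -0.193], [-0.08, -0.3, -0.6], 20], [[0.035, -0.432, -0.193], [-0.08, -0.3, -0.6], 20], [[0.035, -0.432, -0.193], [-0.08, -0.3, -0.6], 20], [[0, 0, 0], [0, 0, 0], 20], [[0, 0, 0], [0, 0, 0], 20], [[0, 0, 0], [0, 0, 0], 20], [[0, 0, 0], [0, 0, 0], 20], [[0, 0, 0], [0, 0, 0], 20], [[0, 0, 0], [0, 0, 0], 20], [[0, 0, 0], [0, 0, 0], 20]]}}

```text
t: 37.3
tool_pos: [479.2, -363.2, 118.6]
ee_rot: [0.011, 0.969, -0.053, 0.24]
force: [-0.6, 0.3, -3.3]
width: 29.2
finger_force: 59.6
```

```bash
python3 - <<'E'
from scan import *
s=state();print(s['t'],s['joint_pos'].round(3),s['tool_pos'],s['width'])
delta([480,-366.3,16.7],R0)
E
```

```text
37.3 [-1.026  0.594  1.897  0.873  0.509 -0.093] [ 479.17824251 -363.22718601  118.61931349] 29.21302729553478
shift units [ 0.03 -0.1  -3.4 ] turn units [-0.03 -0.02 -0.03]
```

{"api": "arm_command", "payload": {"commands": [[[-0.03, -0.02, -0.03], [0.03, -0.1, -0.6], 20], [[0, 0, 0], [0, 0, -0.7], 20], [[0, 0, 0], [0, 0, -0.7], 20], [[0, 0, 0], [0, 0, -0.6], 20], [[0, 0, 0], [0, 0, -0.4], 20], [[0, 0, 0], [0, 0, -0.2], 20], [[0, 0, 0], [0, 0, 0], 20], [[0, 0, 0], [0, 0, 0], 20], [[0, 0, 0], [0, 0, 0], 20], [[0, 0, 0], [0, 0, 0], 20]]}}

```text
t: 38.55
tool_pos: [480.2, -366.5, 23.1]
ee_rot: [0.014, 0.969, -0.054, 0.242]
force: [-0.6, 0.2, -2.5]
width: 29.1
finger_force: 59.8
```

```bash
python3 - <<'E'
from scan import *
s=state();print(s['t'],s['tool_pos'],s['force'],s['ft_torque'])
delta([480,-366.3,16.7],R0)
E
```

```text
38.55 [ 480.18784712 -366.47002111   23.05378411] [-0.57588955  0.19636752 -2.47346585] [0.0085767  0.42086868 0.006816  ]
shift units [-0.01  0.01 -0.21] turn units [0.   0.01 0.  ]
```

{"api": "arm_command", "payload": {"commands": [[[0, 0, 0], [0, 0, -0.1], 20], [[0, 0, 0], [0, 0, -0.06], 20], [[0, 0, 0], [0, 0, -0.05], 20], [[0, 0, 0], [0, 0, 0], 20], [[0, 0, 0], [0, 0, 0], 20], [[0, 0, 0], [0, 0, 0], 28], [[0, 0, 0], [0, 0, 0], 34], [[0, 0, 0], [0, 0, 0], 45], [[0, 0, 0], [0, 0, 0], 60], [[0, 0, 0], [0, 0, 0], 70]]}}

```text
t: 39.8
tool_pos: [480.2, -366.3, 16.2]
ee_rot: [0.013, 0.969, -0.054, 0.242]
force: [-0.8, -0.1, 0.3]
width: 70.0
finger_force: 0.0
```

{"api": "arm_command", "payload": {"commands": [[[0, 0, 0], [0, 0, 0], 70], [[0, 0, 0], [-0.2, 0.02, 0.4], 70], [[0, 0, 0], [-0.4, 0.04, 0.8], 70], [[0, 0, 0], [-0.4, 0.04, 0.8], 70], [[0, 0, 0], [-0.4, 0.04, 0.8], 70], [[0, 0, 0], [-0.4, 0.04, 0.8], 70], [[0, 0, 0], [-0.5, 0, 0.8], 70], [[0, 0, 0], [-0.5, 0, 0.8], 70], [[0, 0, 0], [-0.5, 0, 0.5], 70], [[0, 0, 0], [0, 0, 0], 70]]}}

```text
t: 41.05
tool_pos: [380.7, -361.4, 188.3]
ee_rot: [0.015, 0.969, -0.055, 0.242]
force: [1.3, -0.6, -0.4]
width: 70.2
finger_force: 0.0
```

```bash
python3 - <<'E'
from scan import *
s=state();print(s['t'],s['joint_pos'].round(3),s['tool_pos'],s['force'])
t=eyes.get_image('top')[:,:,::-1];c=eyes.get_image('scene')[:,:,::-1]
print('red',redphi(t))
for r0,r1 in((26,45),(45,62)):
    phs,B=prof(t,r0,r1); m=B.mean(1); k=(phs>142)&(phs<175); w=np.clip(m-np.median(m)-15,0,None)*k; print('line',(w*phs).sum()/w.sum())
cv2.imwrite('pics/end.png',np.hstack([cv2.resize(t,(400,300),interpolation=cv2.INTER_AREA),crop(c,130,150,133,100,3)]))
E
```

```text
41.05 [-1.226  0.397  2.006  0.765  0.655 -0.142] [ 380.69312076 -361.40479911  188.31780451] [ 1.31304372 -0.6075179  -0.40621696]
red (np.float64(156.75010096974242), np.float64(90.29261978686128), array([211.33804238, 220.19979818]))
line 158.69019097878902
line 157.05272560580903
```

View pics/end.png

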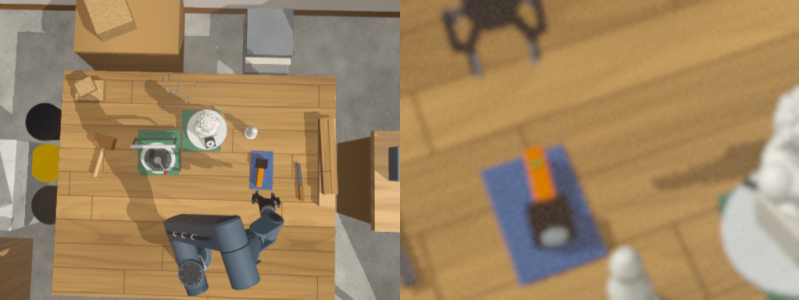

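The scanner lies flat on the mat, the bystanders stand where they were, and the dial hasn't moved (line at about 157–158.7°, mark at 156.75°, as before). Handing in.

```bash
python3 -c "
from bench import order; print(order.close_job())"
```

```text
the job is handed in; nothing more can be done
None
```

The job is handed in at about 41 s: the dial is within about 1° of the red mark, approached anticlockwise after going about 50° past it; the scanner was held on the target at about 80 mm for over 2 s, then laid back flat on its mat; the bystanders look undisturbed; the last joint once touched its range limit (2.854 against 2.85 rad) before I changed the tool's lean, and no verdict came back.

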